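# Lock the slicer blade for cleaning

### The job

Make the kitchen slicer safe for cleaning: wind the black handwheel clockwise by its red crank handle until the blade guard touches its stop, which also uncovers the keyhole. Then take the red key from the white key block, push it fully home into the brass lock past the sticky pins, turn it a quarter turn clockwise to its stop against the return spring, and finish while still gripping the key and holding it turned. Leave the blue key and everything else on the worktop where they are.

Things in the scene. Friction and masses are not known exactly. Their poses are not given: they have to be found in the camera images.
- slicer: white low bench slicer, fixed, 260 x 400 x 55 mm; origin under its centre on the worktop, z up. In its frame: wheel axis at x -30, y 120 mm, lock axis at x -30, y -120 mm. The aluminium guard hood (90 x 150 mm, top 89 mm above the worktop) slides along y on the +x half, towards +y to the black and yellow stop
- guard (a joint): gap between guard hood and stop in m: 0 = touching (home), 0.031 to 0.054 at the start; 30 mm per wheel turn; stays where left. The guard's flat orange tongue (top 91.5 mm above the worktop) covers the keyhole until it is nearly home; then the tongue's edge stands 24 mm from the lock axis, on the wheel's side
- handwheel (a joint): angle of the handwheel in rad that is still to be wound clockwise (seen from above) before the guard touches the stop: 0 = guard home, against a hard stop; clockwise winding makes it smaller. Starts at 6.6 to 11.3 (1 to 1.8 turns). Needs about 3 N at the crank handle and stays where it is left
- wheel_hub (a point): point on the vertical axis of the handwheel (black disc, 110 mm diameter, 12 mm thick), at the height of its upper face, 85 mm above the worktop; fixed
- crank_mid (a point): point on the axis of the red upright crank handle, 42 mm from the wheel axis: a round sleeve, 19 mm diameter, that spins freely, so a gripper that holds it from above need not turn as it goes round. It stands 1 to 43 mm above the disc's upper face; this point is 25 mm above that face and goes round with the wheel
- keyhole (a point): centre of the keyhole's mouth, in the top of the brass lock (34 mm square, in a dark collar of 68 mm diameter), 87 mm above the worktop; slot 15.6 x 7.2 mm, 2 mm chamfer, 28 mm deep. x along the slot (turns with the lock), z up. Two pairs of sprung pins stick in from its short sides, 11 and 19 mm below the mouth: the key catches there and needs a push of about 8 to 15 N, with small twists
- lock (a joint): turn of the lock cylinder in rad, clockwise seen from above: 0 = as found, 1.57 = quarter turn, a hard stop. A spring of 0.04 N m at 0 to 0.1 N m at the quarter turn brings it back to 0 as soon as it is let go. The slot lies along the slicer's x at 0 and along its y at the quarter turn. The key has 0.1 to 0.2 rad of play in the slot, so it must be turned that much further to bring the lock to its stop
- red_key: the key to use: red head, 30 (its x) x 10 (y) x 40 mm tall, on a steel blade 14 (x) x 6 (y) x 25 mm long with a rounded tip; 60 g, fits either way round. Origin at the blade tip, z up: underside of the head at 25 mm, its top at 65 mm. Starts upright in one of the key block's slots. Fully home in the lock, the head's underside rests on the lock's top (tip 25 mm below the mouth)
- blue_key: a key of the same shape with a blue head, in the other slot of the block; not to be moved
- key_block: white block, 150 (its x) x 50 (y) x 34 mm high, fixed; origin under its centre. Two slots 72 mm apart along its x hold the keys upright, key x along the block's x, heads standing on the block's top
- sauce_bottle: amber sauce bottle, 56 mm diameter, 170 mm tall, origin under its centre; leave it standing
- oil_bottle: green oil bottle, 72 mm diameter, 220 mm tall, origin under its centre; leave it standing
- prep_bowl: steel bowl, 150 mm diameter, 60 mm high, origin under its centre; leave it alone
- white_tub: white round tub with lid, 100 mm diameter, 120 mm tall, origin under its centre; leave it alone
- measuring_cup: clear cup with a handle, 68 mm diameter, 75 mm tall, origin under its centre; leave it alone
- spatula: black spatula lying flat at the left; leave it alone

How it is judged:
On the way, in this order (a step that is already met when the one before it is completed fails the run):
1. the guard is wound home against its stop while the red key is still out of the lock (value of joint guard below 0.0015 m and distance between red_key and keyhole above 0.06 m), for 0.1 s.
2. the red key is pushed fully home in the lock, the lock not yet turned (z of red_key in the frame of keyhole below -0.0235 m and horizontal distance between red_key and keyhole below 0.003 m and angle between red_key's own z axis and vertical below 0.1 rad and value of joint lock below 0.35 rad), for 0.1 s.
3. the key is turned a quarter turn clockwise (z of red_key in the frame of keyhole below -0.0235 m and horizontal distance between red_key and keyhole below 0.003 m and angle between red_key's own z axis and vertical below 0.1 rad and value of joint lock above 1.3 rad), for 0.2 s.
At the end, for the whole second after the job is handed in: Through the last second the gripper still grips the red key (more than 2 N), the key is fully home in the lock (head within 1.5 mm of the lock face, upright within 0.1 rad), the lock is held at a quarter turn clockwise (at least 1.3 of 1.57 rad) and the guard is still at its stop (gap under 2 mm) (all of step 3 and value of joint guard below 0.002 m and contact force between the fingers and red_key above 2 N); the arm keeps its last pose, push and grip.
It fails at once if the blue key or another thing on the worktop is shifted by more than 25 mm (distance of any of blue_key, sauce_bottle, oil_bottle, prep_bowl, white_tub, measuring_cup, spatula from where it was at the start of the episode above 0.025 m).
It also fails if it takes over 72 s, if anything falls off the work surface, if the arm or the gripper's body presses on something with over 40 N, if the wrist force passes 120 N, or if a joint passes its speed limit or range.

### The arm

A 6-joint arm with a two-finger parallel gripper is mounted at the origin on the work surface. World frame = base frame: x ahead of the robot, y to its left, z up, the work surface at z = 0. Lengths are in m, angles in rad, forces in N, time in s.
With the tool pointing down it reaches from about 0.325 to 0.9 m from the base axis. Payload 6.1 kg.
Tool frame: the origin (TCP) lies on the centre line of the jaws, within the pads' length; the fingertips stand 25 mm ahead of it and the grasp point (between the pads) lies 6 mm ahead of it; y points along the fingers, x is the direction in which the jaws open and shut, and the axes are right-handed (so a half turn about y gives the same grasp; the last joint's range is limited). The gripper opens to 87 mm and grips with 3 to 60 N. Pads are 19 mm wide; open, the fingers measure 117 mm over their backs; the gripper's body (75 mm by 190 mm) begins 51 mm behind the grasp point.
Start: joints at [-1.408, 0.22, 1.526, -0, 1.395, -0.126], TCP at [0.178, -0.599, 0.248] pointing down, gripper open.
Joint ranges: [-2.98, 2.98], [-0.91, 2.08], [0.09, 2.57], [-1.24, 4.39], [0.2, 2.65], [-2.68, 2.68]. Speed limits (rad/s): [2.57, 2.57, 3.01, 3.14, 3.14, 3.14].

### API

Orientations are given as a 3x3 rotation matrix whose columns are the frame's x, y, z axes.
In Python, from plant import sensors, viewer, workorder gives the robot as it stands.
- The arm moves only by the tool jog_arm, never from a script. Its argument "motion" is a list of rows, each a list of 7 numbers: the turn, a rotation vector about the tool's x, y, z in rad, then the shift along the tool's x, y, z in mm, then the opening, from -1 (shut) to 1 (fully open). A call has 1 to 10 rows; each row shifts and turns the commanded pose from where the row before left it, along the tool's axes as they then stand; what a row does not reach is not made up. A row lasts 1/10 s, in which the tool goes at most 50 mm and 8.59 degrees, less where a joint would pass 70% of its speed; a pose out of reach is approached as far as the arm can. A call with a gripper value outside its range is refused whole. The fingers move at their own pace and stop on an object; the grip force is fixed at half the most. Time passes only in rows, so rows that do not move let the fingers close. It gives the time, the measured TCP pose, the force and the opening at its end, in the units of the state.
- sensors.sense(): the state, without advancing time (a new reading comes with each control period).
- viewer.grab_frame(name): name is "scene" or "side" or "wrist"; returns a dict with "image" (480x640x3 uint8, red, green, blue), "K" (3x3 intrinsics, pixels), "dist" ([k1, k2, p1, p2, k3] as OpenCV has them; the pictures are not rectified), "R" (3x3) and "t" (3): a world point X has camera coordinates R X + t; the wrist camera has in their place "tool_from_camera" (4x4, takes a point from camera to tool coordinates, whose origin is the TCP and whose axes are the tool frame's). Camera axes: x right, y down, z forward; pixel columns grow to the right and rows downward; lengths in m; the calibration is good to about 2 mm. A picture is of the moment at which its call begins: read the wrist's pose just before it. There is no depth.
- workorder.close_job(): hands the job in, once; it reports no verdict.
The state is a dict: "time": time; "joints": joint angles; "joint_vel": joint speeds; "joint_torque": joint torques, N m; "tool_pos": TCP position; "ee_rot": TCP orientation; "wrist_force": force on the tool from outside, world axes, zero at the start; "wrist_torque": the same for the moment, N m; "finger_gap": finger opening in m.
Only numpy, scipy, OpenCV 4.12 (cv2) and the standard library are available. Lean on these libraries where they do the work, as an engineer would, in place of code of your own. Each camera call takes 0.05 s, during which the arm holds its last target.

## Working session

There is one attempt and no reset: what is moved stays moved. The work goes in short steps, Python scripts to look and compute and a tool call to move; the robot and the scene stay as the last step left them, time stands still between calls to the robot, and variables do not carry over. Pictures are saved under pics/ and viewed, and the job is handed in when it is done.

Besides the shell and the picture viewer there is one more tool, called by a JSON object that holds its "op" and its "data". jog_arm: Moves the arm, as the interface text tells. Its arguments: {"type":"object","properties":{"motion":{"type":"array","items":{"type":"array","items":{"type":"number"}}}},"required":["motion"]}

```bash
ls; mkdir -p pics
cat > h.py <<'E'
import numpy as np, cv2, json
from plant import sensors, viewer, workorder
def grab(name,fn):
    s=sensors.sense(); f=viewer.grab_frame(name)
    cv2.imwrite('pics/'+fn+'.png',np.asarray(f['image'])[:,:,::-1])
    K=np.array(f['K']);d=np.array(f['dist'])
    if name=='wrist':
        T=np.eye(4);T[:3,:3]=s['ee_rot'];T[:3,3]=s['tool_pos']
        W=T@np.array(f['tool_from_camera']);R=W[:3,:3].T;t=-R@W[:3,3]
    else: R=np.array(f['R']);t=np.array(f['t'])
    np.savez('pics/'+fn+'.npz',K=K,d=d,R=R,t=t,img=f['image'])
    return s
def load(fn): 
    z=np.load('pics/'+fn+'.npz'); return z
def ray(fn,uv):
    z=load(fn);p=cv2.undistortPoints(np.array([[uv]],float),z['K'],z['d'])[0,0]
    R=z['R'];c=-R.T@z['t'];return c,R.T@np.array([p[0],p[1],1])
def atz(fn,uv,zz):
    c,d=ray(fn,uv);return c+d*(zz-c[2])/d[2]
def proj(fn,X):
    z=load(fn);return cv2.projectPoints(np.atleast_2d(np.array(X,float)),cv2.Rodrigues(z['R'])[0],z['t'],z['K'],z['d'])[0][:,0]
def tri(obs):
    A=np.zeros((3,3));b=np.zeros(3)
    for fn,uv in obs:
        c,d=ray(fn,uv);d=d/np.linalg.norm(d);P=np.eye(3)-np.outer(d,d);A+=P;b+=P@c
    return np.linalg.solve(A,b)
E
python3 - <<'E'
from h import *
np.set_printoptions(precision=4,suppress=True)
for n in ['scene','side','wrist']: s=grab(n,n+'0')
print(s)
for n in ['scene0','side0','wrist0']:
    z=load(n);print(n,-z['R'].T@z['t'],z['R'][2],z['K'][0,0])
E
```

```text
pics
{'time': 0.1, 'joints': array([-1.4081,  0.2211,  1.5275, -0.    ,  1.3947, -0.1261]), 'joint_vel': array([-0.0011, -0.0007, -0.0024,  0.0013, -0.0007, -0.0005]), 'joint_torque': array([  0.0014, -49.5943, -38.8521,   0.0701,   0.0515,  -0.    ]), 'tool_pos': array([ 0.1779, -0.5986,  0.2465]), 'ee_rot': array([[ 0.2848, -0.0003,  0.9586],
       [-0.9586,  0.0017,  0.2848],
       [-0.0017, -1.    ,  0.0002]]), 'wrist_force': array([-0.6054,  0.364 , -0.0361]), 'wrist_torque': array([-0.0106, -0.0017, -0.031 ]), 'finger_gap': 0.08745795328329434}
scene0 [0.9364 0.4591 1.1151] [-0.336  -0.3987 -0.8533] 442.1502552641314
side0 [-0.0031  0.7278  0.8863] [ 0.4479 -0.6105 -0.6532] 539.7902901556221
wrist0 [ 0.2439 -0.5793  0.3849] [-0.2434 -0.0716 -0.9673] 420.7639575299362
```

View pictures.

View pics/scene0.png

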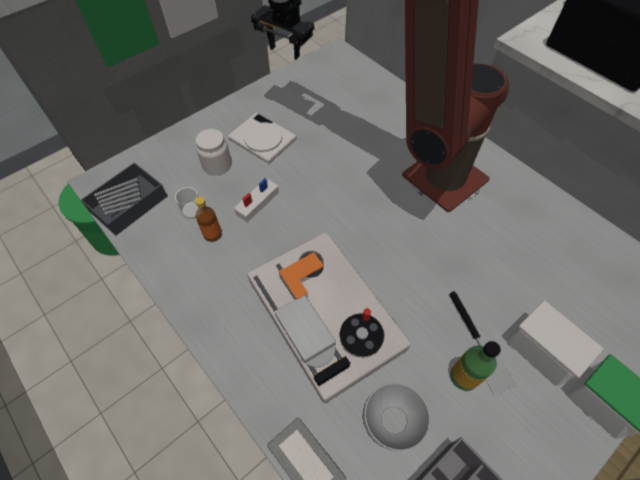

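View pics/side0.png

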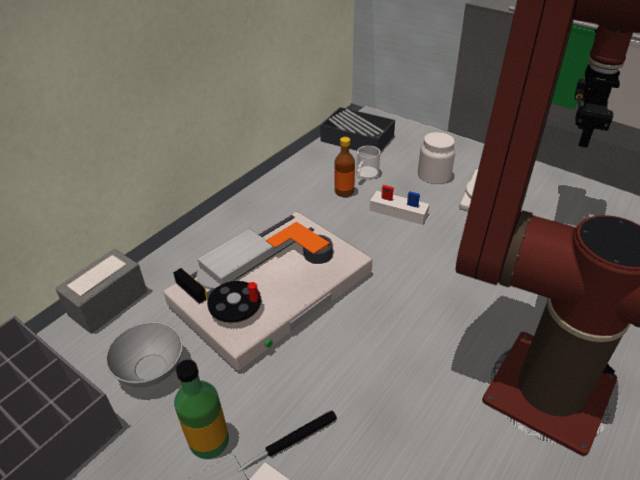

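View pics/wrist0.png

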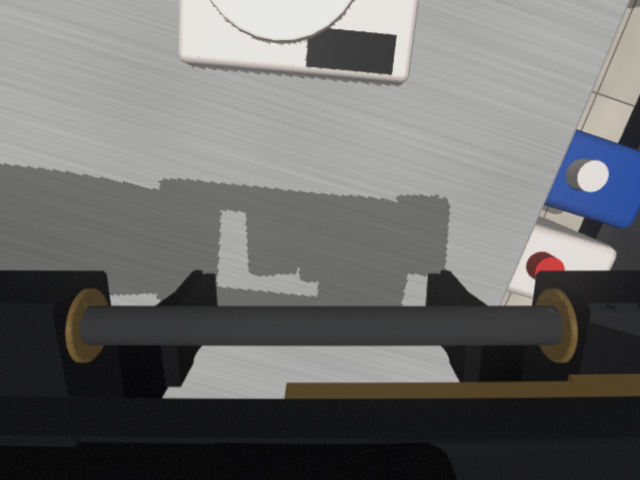

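The scene view shows the slicer's lock end near (310,262), the wheel at (362,335), its red crank at (367,314), and the red key at (247,200). The side view agrees. The wrist view shows none of these yet. I'll enlarge the crops.

Run:
```python
from h import *
for n,(x,y,w,h) in {'scene0':(225,170,200,230),'side0':(155,170,290,200)}.items():
    im=cv2.imread(f'pics/{n}.png')[y:y+h,x:x+w]
    s=min(800/w,600/h); s=int(s*10)/10
    print(n,s)
    cv2.imwrite(f'pics/{n}_c.png',cv2.resize(im,None,fx=s,fy=s,interpolation=cv2.INTER_CUBIC))
```

```text
scene0 2.6
side0 2.7
```

View pics/scene0_c.png

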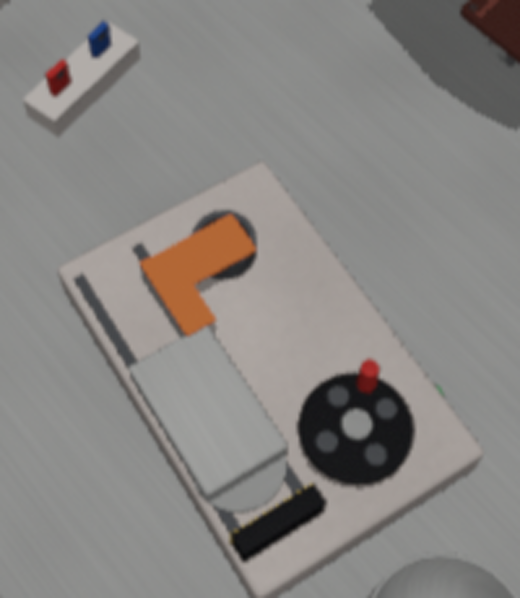

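View pics/side0_c.png

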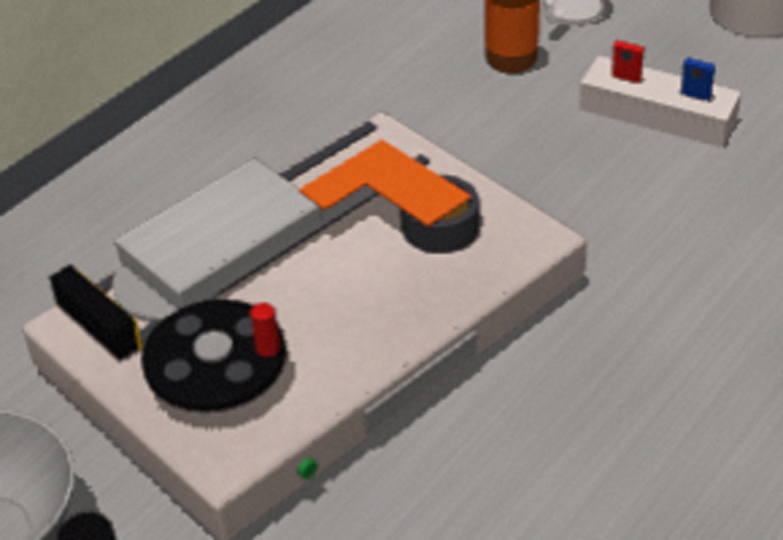

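```bash
cat > fit.py <<'E'
from h import *
from scipy.optimize import least_squares
np.set_printoptions(precision=4,suppress=True)
sc=lambda p:(225+np.array(p)/2.6-0.0)
def S(x,y):return ('scene0',(225+(x+.5)/2.6-.5,170+(y+.5)/2.6-.5))
def D(x,y):return ('side0',(155+(x+.5)/2.7-.5,170+(y+.5)/2.7-.5))
def fit(obs,x0):
    def res(p):
        c,s=np.cos(p[2]),np.sin(p[2]);r=[]
        for X,(fn,uv) in obs:
            W=[p[0]+c*X[0]-s*X[1],p[1]+s*X[0]+c*X[1],X[2]]
            r+=list(proj(fn,W)[0]-uv)
        return np.array(r)
    q=least_squares(res,x0,loss='soft_l1');return q.x,res(q.x).reshape(-1,2)
sl=[((-.13,-.2,.055),S(262,163)),((.13,-.2,.055),S(60,271)),((-.13,.2,.055),S(480,455)),((.13,.2,.055),S(258,597)),
((.13,-.2,.055),D(380,113)),((-.13,-.2,.055),D(585,243)),((.13,.2,.055),D(25,330)),((-.13,.2,.055),D(222,510)),
((-.03,.12,.085),S(358,425)),((-.03,.12,.085),D(214,346))]
p,r=fit(sl,[.55,.05,0]);print('slicer',p);print(r)
c,s=np.cos(p[2]),np.sin(p[2]);R=np.array([[c,-s],[s,c]])
hub=p[:2]+R@[-.03,.12];lock=p[:2]+R@[-.03,-.12];print('hub',hub,'lock',lock)
print('crank top', atz(*S(370,368),.128), atz(*D(263,311),.128))
kb=[((-.075,.025),S(58,126),),]
# block corners
a=[atz(*q,.034) for q in (S(25,100),S(58,124),S(138,46),S(110,23),D(597,58),D(582,84),D(725,118),D(741,93))]
print(np.array(a))
for n,q in dict(redS=S(59,66),redD=D(629,45),blueS=S(100,27),blueD=D(699,62)).items(): print(n,atz(*q,.074))
E
python3 fit.py
```

```text
slicer [ 0.6143  0.1085 -0.1493]
[[ 0.8573 -3.0457]
 [-1.7533 -2.4305]
 [ 3.7313 -2.3346]
 [ 0.9292  0.279 ]
 [-0.3202 -2.2559]
 [ 1.0154 -2.6551]
 [-3.7832 -2.0954]
 [-2.7269 -0.2727]
 [ 0.1555 -0.7315]
 [-1.0533  1.0063]]
hub [0.6025 0.2316] lock [ 0.5668 -0.0057]
crank top [0.5713 0.2092 0.128 ] [0.5653 0.208  0.128 ]
[[ 0.6074 -0.3214  0.034 ]
 [ 0.5983 -0.2682  0.034 ]
 [ 0.4575 -0.299   0.034 ]
 [ 0.4613 -0.3498  0.034 ]
 [ 0.6031 -0.3214  0.034 ]
 [ 0.5916 -0.2752  0.034 ]
 [ 0.4505 -0.3088  0.034 ]
 [ 0.4568 -0.3536  0.034 ]]
redS [ 0.562 -0.307  0.074]
redD [ 0.561  -0.3089  0.074 ]
blueS [ 0.4915 -0.3227  0.074 ]
blueD [ 0.4915 -0.3237  0.074 ]
```

Run:
```python
from h import *
np.set_printoptions(precision=4,suppress=True)
print('oil top',tri([('scene0',(490,349)),('side0',(187,370))]))
print('sauce top',tri([('scene0',(200,201)),('side0',(345,141))]))
print('bowl',atz('scene0',(400,415),.03))
print('tubs',tri([('scene0',(209,138)),('side0',(438,140))]))
```

```text
oil top [0.4636 0.4597 0.2079]
sauce top [ 0.7019 -0.3126  0.16  ]
bowl [0.6584 0.4236 0.03  ]
tubs [ 0.5354 -0.5388  0.1152]
```

```bash
cat > plan.py <<'E'
from h import *
from scipy.spatial.transform import Rotation as Ro
np.set_printoptions(precision=4,suppress=True)
def az(R): return np.arctan2(R[1,0],R[0,0])
def plan(tgt,daz,n,g,s=None):
    """straight line from the measured pose to tgt, az change total daz; levels tool too"""
    s=s or sensors.sense();p=np.array(s['tool_pos']);R=np.array(s['ee_rot'])
    a0=az(R)
    rows=[]
    for i in range(n):
        a1=a0+daz*(i+1)/n
        Rt=np.array([[np.cos(a1),0,-np.sin(a1)],[np.sin(a1),0,np.cos(a1)],[0,-1,0]])
        rv=Ro.from_matrix(R.T@Rt).as_rotvec()
        d=R.T@(np.array(tgt)-p)/(n-i)
        rows.append([*np.round(rv,3),*np.round(d*1000,1),g])
        p=p+R@(d);R=Rt
    print(p)
    for r in rows: print([float(x) for x in r],end=',\n')
def st():
    s=sensors.sense();print('t',s['time'],'p',s['tool_pos'],'az',az(s['ee_rot']),'tilt',s['ee_rot'][2],'F',s['wrist_force'],'M',s['wrist_torque'],'gap',s['finger_gap'],'q',s['joints'])
    return s
E
python3 -c "
from plan import *
plan([.568,.13,.26],1.28,18,1)"
```

```text
[0.568 0.13  0.26 ]
[-0.0, -0.071, -0.002, -32.6, -0.7, 32.3, 1.0],
[0.0, -0.071, 0.0, -30.3, -0.7, 34.5, 1.0],
[0.0, -0.071, 0.0, -27.7, -0.7, 36.6, 1.0],
[0.0, -0.071, 0.0, -25.1, -0.7, 38.5, 1.0],
[0.0, -0.071, 0.0, -22.3, -0.7, 40.2, 1.0],
[0.0, -0.071, 0.0, -19.3, -0.7, 41.6, 1.0],
[0.0, -0.071, 0.0, -16.3, -0.7, 42.9, 1.0],
[0.0, -0.071, 0.0, -13.2, -0.7, 44.0, 1.0],
[0.0, -0.071, 0.0, -10.1, -0.7, 44.8, 1.0],
[0.0, -0.071, 0.0, -6.9, -0.7, 45.4, 1.0],
[0.0, -0.071, 0.0, -3.6, -0.7, 45.8, 1.0],
[0.0, -0.071, 0.0, -0.4, -0.7, 45.9, 1.0],
[0.0, -0.071, 0.0, 2.9, -0.7, 45.8, 1.0],
[0.0, -0.071, 0.0, 6.1, -0.7, 45.5, 1.0],
[0.0, -0.071, 0.0, 9.4, -0.7, 45.0, 1.0],
[0.0, -0.071, 0.0, 12.5, -0.7, 44.2, 1.0],
[0.0, -0.071, 0.0, 15.6, -0.7, 43.2, 1.0],
[0.0, -0.071, 0.0, 18.7, -0.7, 42.0, 1.0],
```

{"op": "jog_arm", "data": {"motion": [[0,-0.071,0,-32,0,32,1],[0,-0.071,0,-30,0,35,1],[0,-0.071,0,-28,0,37,1],[0,-0.071,0,-25,0,38,1],[0,-0.071,0,-22,0,40,1],[0,-0.071,0,-19,0,42,1],[0,-0.071,0,-16,0,43,1],[0,-0.071,0,-13,0,44,1],[0,-0.071,0,-10,0,45,1],[0,-0.071,0,-7,0,45,1]]}}

```text
time: 1.15
tool_pos: [0.3965, -0.1941, 0.2475]
ee_rot: [[0.842, 0.0, 0.539], [-0.539, -0.0, 0.842], [0.0, -1.0, 0.0]]
wrist_force: [0.5, -0.4, 0.2]
finger_gap: 0.0871
```

```bash
python3 -c "
from plan import *
grab('wrist','w1')
st();plan([.568,.13,.26],.57,8,1)"
```

```text
t 1.2 p [ 0.3989 -0.1884  0.2475] az -0.5615337629130978 tilt [-0.0005 -1.      0.005 ] F [ 1.0017  4.9475 -0.1734] M [ 0.1658 -0.1463 -0.0054] gap 0.08701050721481068 q [-0.624  -0.2364  1.9806  0.005   1.3981 -0.0634]
[0.568 0.13  0.26 ]
[-0.005, -0.071, -0.0, -3.3, -1.3, 45.0, 1.0],
[0.0, -0.071, 0.0, -0.1, -1.6, 45.1, 1.0],
[0.0, -0.071, 0.0, 3.1, -1.6, 45.0, 1.0],
[0.0, -0.071, 0.0, 6.3, -1.6, 44.6, 1.0],
[0.0, -0.071, 0.0, 9.5, -1.6, 44.1, 1.0],
[0.0, -0.071, 0.0, 12.6, -1.6, 43.3, 1.0],
[0.0, -0.071, 0.0, 15.6, -1.6, 42.3, 1.0],
[0.0, -0.071, 0.0, 18.6, -1.6, 41.1, 1.0],
```

View pics/w1.png

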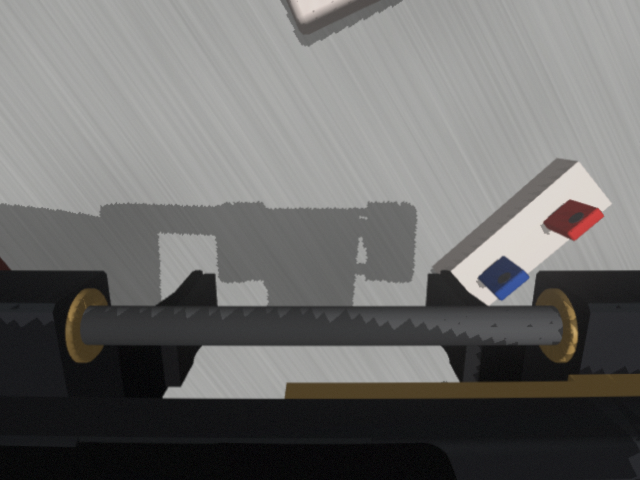

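The frame shows the red key head at (575,220) and the blue one at (503,278). The arm was still settling, so I'll measure these again later.

{"op": "jog_arm", "data": {"motion": [[0,-0.071,0,-3,-1,45,1],[0,-0.071,0,0,-2,45,1],[0,-0.071,0,3,-2,45,1],[0,-0.071,0,6,-2,45,1],[0,-0.071,0,10,-2,44,1],[0,-0.071,0,13,-2,43,1],[0,-0.071,0,16,-2,35,1],[0,-0.071,0,15,-1,25,1],[0,0,0,0,0,0,1],[0,0,0,0,0,0,1]]}}

```text
time: 2.2
tool_pos: [0.5639, 0.0974, 0.2608]
ee_rot: [[1.0, -0.002, 0.004], [-0.004, -0.0, 1.0], [-0.002, -1.0, -0.0]]
wrist_force: [0.1, -0.7, -0.1]
finger_gap: 0.0871
```

```bash
python3 -c "
from plan import *
grab('wrist','w2')
st()"
```

```text
t 2.25 p [0.5637 0.0968 0.261 ] az -0.004821142309011016 tilt [-0.0014 -1.     -0.0005] F [-0.223  -0.3378  0.5011] M [ 0.0063 -0.0953  0.0068] gap 0.08718711338515188 q [ 0.0325  0.0865  1.651  -0.0004  1.4055  0.0374]
```

View pics/w2.png

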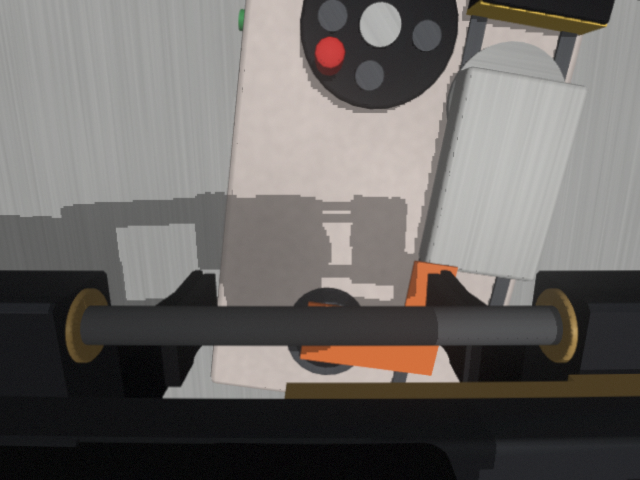

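The wrist view shows the hub at (381,23), the crank top at (330,53), the lock collar near (327,331), the hood edge from (470,67) to (585,86), and the stop's edge from (470,12) to (605,33).

```bash
python3 -c "
from plan import *
hub=atz('w2',(381,23),.085);cr=atz('w2',(330,53),.128)
print(hub,cr,np.linalg.norm((hub-cr)[:2]),np.degrees(np.arctan2(*(cr-hub)[[1,0]])))
for uv in [(470,67),(585,86)]: print(atz('w2',uv,.089))
for uv in [(470,12),(606,33)]: print(atz('w2',uv,.089))
print('collar',atz('w2',(327,331),.08), atz('w2',(247,0),.055),atz('w2',(215,378),.055))
plan([cr[0],cr[1],.26],0,4,1)
"
```

```text
[0.605  0.2327 0.085 ] [0.5692 0.207  0.128 ] 0.04408735109837475 -144.32926506862293
[0.6673 0.2037 0.089 ]
[0.7503 0.1916 0.089 ]
[0.6645 0.2389 0.089 ]
[0.7601 0.2266 0.089 ]
collar [ 0.5679 -0.0024  0.08  ] [0.5087 0.2554 0.055 ] [ 0.4634 -0.0642  0.055 ]
[0.5692 0.207  0.26  ]
[0.0, 0.0, -0.001, 1.2, 0.2, 27.6, 1.0],
[0.0, 0.0, 0.0, 1.2, 0.2, 27.6, 1.0],
[0.0, 0.0, 0.0, 1.2, 0.2, 27.6, 1.0],
[0.0, 0.0, 0.0, 1.2, 0.2, 27.6, 1.0],
```

{"op": "jog_arm", "data": {"motion": [[0,0,0,2,0,37,1],[0,0,0,2,0,37,1],[0,0,0,1,20,36,0.6],[0,0,0,0,40,0,0],[0,0,0,0,40,0,0],[0,0,0,0,30,0,0],[0,0,0,0,13,0,0],[0,0,0,0,0,0,-0.4],[0,0,0,0,0,0,-1],[0,0,0,0,0,0,-1]]}}

```text
time: 3.25
tool_pos: [0.5713, 0.2073, 0.1211]
ee_rot: [[1.0, 0.004, 0.005], [-0.005, 0.001, 1.0], [0.004, -1.0, 0.001]]
wrist_force: [-0.2, 1.0, 0.8]
finger_gap: 0.0313
```

{"op": "jog_arm", "data": {"motion": [[0,0,0,0,0,0,-1],[0,0,0,0,0,0,-1],[0,0,0,0,0,0,-1]]}}

```text
time: 3.55
tool_pos: [0.57, 0.2074, 0.1204]
ee_rot: [[1.0, 0.001, 0.004], [-0.004, 0.0, 1.0], [0.001, -1.0, 0.0]]
wrist_force: [-3.9, -0.9, 7.0]
finger_gap: 0.0178
```

```bash
python3 -c "
from plan import *
grab('wrist','w3')
st()"
```

```text
t 3.6 p [0.57   0.2074 0.1203] az -0.0038119560111442986 tilt [ 0.0011 -1.      0.    ] F [-3.0412 -1.2803  6.5737] M [-0.2311  0.5725  0.0135] gap 0.018369468576634077 q [ 0.2191  0.2957  1.6861 -0.0002  1.1587  0.223 ]
```

View pics/w3.png

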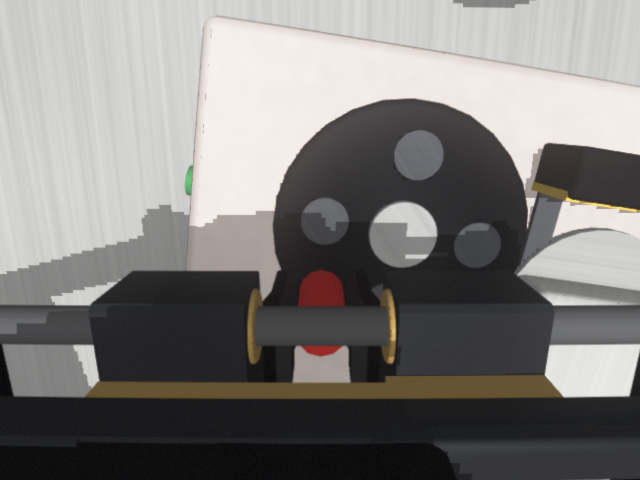

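The crank is gripped between the fingers at (322,310), with a gap of 18.4 mm. The hub is at (404,235).

```bash
cat > circ.py <<'E'
from plan import *
import sys
hub=np.array([float(sys.argv[1]),float(sys.argv[2])]);step=float(sys.argv[3]);n=int(sys.argv[4])
s=st();p=np.array(s['tool_pos'])[:2];R=np.array(s['ee_rot'])
v=p-hub;print('r',np.linalg.norm(v),'ang',np.arctan2(v[1],v[0]))
a=np.arctan2(v[1],v[0]);cur=p
for i in range(n):
    a-=step;q=hub+.042*np.array([np.cos(a),np.sin(a)])
    d=R.T@np.array([*(q-cur),0]);cur=q
    print([0,0,0,float(round(d[0]*1000,1)),0,float(round(d[2]*1000,1)),-1],end=', ')
print()
E
python3 -c "
from plan import *
print(atz('w3',(404,235),.085))"
python3 circ.py .604 .232 .12 10
```

```text
[0.6053 0.2297 0.085 ]
t 3.6 p [0.57   0.2074 0.1203] az -0.0038119560111442986 tilt [ 0.0011 -1.      0.    ] F [-3.0412 -1.2803  6.5737] M [-0.2311  0.5725  0.0135] gap 0.018369468576634077 q [ 0.2191  0.2957  1.6861 -0.0002  1.1587  0.223 ]
r 0.04196901376635639 ang -2.515280170426403
[0, 0, 0, -2.7, 0, 4.2, -1], [0, 0, 0, -2.2, 0, 4.5, -1], [0, 0, 0, -1.6, 0, 4.8, -1], [0, 0, 0, -1.1, 0, 4.9, -1], [0, 0, 0, -0.5, 0, 5.0, -1], [0, 0, 0, 0.2, 0, 5.0, -1], [0, 0, 0, 0.8, 0, 5.0, -1], [0, 0, 0, 1.3, 0, 4.9, -1], [0, 0, 0, 1.9, 0, 4.7, -1], [0, 0, 0, 2.5, 0, 4.4, -1],
```

{"op": "jog_arm", "data": {"motion": [[0,0,0,-2.5,0,4,-1],[0,0,0,-2,0,4.5,-1],[0,0,0,-1.5,0,5,-1],[0,0,0,-1,0,5,-1],[0,0,0,-0.5,0,5,-1],[0,0,0,0,0,5,-1],[0,0,0,1,0,5,-1],[0,0,0,1,0,5,-1],[0,0,0,2,0,4.5,-1],[0,0,0,2.5,0,4.5,-1]]}}

```text
time: 4.6
tool_pos: [0.5691, 0.2551, 0.1204]
ee_rot: [[1.0, 0.001, 0.004], [-0.004, 0.0, 1.0], [0.001, -1.0, 0.0]]
wrist_force: [-3.9, -1.5, 6.0]
finger_gap: 0.0178
```

```bash
python3 circ.py .604 .232 .2 10
```

```text
t 4.6 p [0.5691 0.2551 0.1204] az -0.0036999248114109443 tilt [ 0.001 -1.     0.   ] F [-3.9275 -1.4819  5.9525] M [-0.4037  0.3793 -0.0073] gap 0.017769873770645726 q [ 0.2952  0.3333  1.6385 -0.0003  1.1689  0.299 ]
r 0.04182370847125324 ang 2.5560658478356575
[0, 0, 0, 5.1, 0, 6.6, -1], [0, 0, 0, 6.5, 0, 5.3, -1], [0, 0, 0, 7.4, 0, 3.9, -1], [0, 0, 0, 8.0, 0, 2.4, -1], [0, 0, 0, 8.4, 0, 0.7, -1], [0, 0, 0, 8.3, 0, -0.9, -1], [0, 0, 0, 8.0, 0, -2.6, -1], [0, 0, 0, 7.3, 0, -4.1, -1], [0, 0, 0, 6.4, 0, -5.5, -1], [0, 0, 0, 5.1, 0, -6.6, -1],
```

{"op": "jog_arm", "data": {"motion": [[0,0,0,5,0,6.5,-1],[0,0,0,6.5,0,5.5,-1],[0,0,0,7.5,0,4,-1],[0,0,0,8,0,2.5,-1],[0,0,0,8.5,0,0.5,-1],[0,0,0,8.5,0,-1,-1],[0,0,0,8,0,-2.5,-1],[0,0,0,7.5,0,-4,-1],[0,0,0,6.5,0,-5.5,-1],[0,0,0,5,0,-6.5,-1]]}}

```text
time: 5.6
tool_pos: [0.6397, 0.2544, 0.1203]
ee_rot: [[1.0, -0.001, 0.004], [-0.004, 0.0, 1.0], [-0.001, -1.0, 0.0]]
wrist_force: [-7.2, -0.6, 8.0]
finger_gap: 0.0181
```

```bash
python3 circ.py .604 .232 .2 10
```

```text
t 5.6 p [0.6397 0.2544 0.1203] az -0.003569460730598609 tilt [-0.0006 -1.      0.0004] F [-7.1783 -0.6006  7.9746] M [-0.1487  1.198  -0.0285] gap 0.018089540894437206 q [0.2638 0.4757 1.4491 0.0006 1.2172 0.2671]
r 0.042154136376825316 ang 0.5592724633161519
[0, 0, 0, 3.6, 0, -7.6, -1], [0, 0, 0, 2.2, 0, -8.1, -1], [0, 0, 0, 0.5, 0, -8.4, -1], [0, 0, 0, -1.1, 0, -8.3, -1], [0, 0, 0, -2.8, 0, -7.9, -1], [0, 0, 0, -4.3, 0, -7.2, -1], [0, 0, 0, -5.6, 0, -6.2, -1], [0, 0, 0, -6.8, 0, -5.0, -1], [0, 0, 0, -7.6, 0, -3.5, -1], [0, 0, 0, -8.2, 0, -1.9, -1],
```

{"op": "jog_arm", "data": {"motion": [[0,0,0,3,0,-7.5,-1],[0,0,0,2,0,-8,-1],[0,0,0,0.5,0,-8.5,-1],[0,0,0,-1,0,-8.5,-1],[0,0,0,-3,0,-8,-1],[0,0,0,-4.5,0,-7,-1],[0,0,0,-5.5,0,-6,-1],[0,0,0,-7,0,-5,-1],[0,0,0,-7.5,0,-3.5,-1],[0,0,0,-8,0,-2,-1]]}}

```text
time: 6.6
tool_pos: [0.6101, 0.1902, 0.1204]
ee_rot: [[1.0, 0.005, 0.004], [-0.004, 0.001, 1.0], [0.005, -1.0, 0.001]]
wrist_force: [3.9, 3.9, 4.5]
finger_gap: 0.0177
```

```bash
python3 -c "
from plan import *
grab('scene','s4')
im=cv2.imread('pics/s4.png')[230:400,230:430];cv2.imwrite('pics/s4c.png',cv2.resize(im,None,fx=3,fy=3))"; python3 circ.py .6035 .2315 .15 10
```

```text
t 6.65 p [0.6088 0.1901 0.1203] az -0.004009183657993671 tilt [ 0.0033 -1.      0.0007] F [-1.0751  1.9241  7.1434] M [ 0.2492  0.2431 -0.0078] gap 0.018041526453249204 q [0.179  0.3624 1.601  0.0001 1.1748 0.183 ]
r 0.041774609898532815 ang -1.4424865811765117
[0, 0, 0, -6.3, 0, -0.6, -1], [0, 0, 0, -6.3, 0, 0.6, -1], [0, 0, 0, -6.1, 0, 1.5, -1], [0, 0, 0, -5.8, 0, 2.4, -1], [0, 0, 0, -5.4, 0, 3.3, -1], [0, 0, 0, -4.8, 0, 4.0, -1], [0, 0, 0, -4.2, 0, 4.7, -1], [0, 0, 0, -3.4, 0, 5.3, -1], [0, 0, 0, -2.6, 0, 5.7, -1], [0, 0, 0, -1.7, 0, 6.1, -1],
```

View pics/s4c.png

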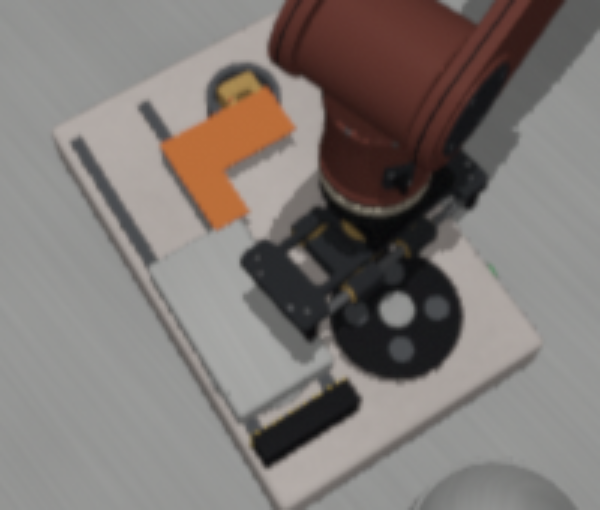

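The guard has moved most of the way and brass is showing at the lock, near (240,88) in the crop. I'll keep winding.

{"op": "jog_arm", "data": {"motion": [[0,0,0,-6,0,-0.5,-1],[0,0,0,-6.5,0,0.5,-1],[0,0,0,-6,0,1.5,-1],[0,0,0,-6,0,2.5,-1],[0,0,0,-5.5,0,3.5,-1],[0,0,0,-5,0,4,-1],[0,0,0,-4,0,4.5,-1],[0,0,0,-3.5,0,5.5,-1],[0,0,0,-2.5,0,5.5,-1],[0,0,0,-1.5,0,6,-1]]}}

```text
time: 7.65
tool_pos: [0.5631, 0.2223, 0.1203]
ee_rot: [[1.0, 0.003, 0.004], [-0.004, -0.002, 1.0], [0.003, -1.0, -0.002]]
wrist_force: [0.2, -2.7, 9.3]
finger_gap: 0.0183
```

```bash
python3 circ.py .6035 .2315 .1 10
```

```text
t 7.65 p [0.5631 0.2223 0.1203] az -0.004032099919601813 tilt [ 0.0027 -1.     -0.0018] F [ 0.1851 -2.6597  9.2646] M [-0.5676 -0.0492 -0.0374] gap 0.018338756793978284 q [ 0.247   0.2927  1.6899 -0.0026  1.1567  0.2521]
r 0.04140123337939312 ang -2.917552460075686
[0, 0, 0, -1.3, 0, 4.0, -1], [0, 0, 0, -0.3, 0, 4.2, -1], [0, 0, 0, 0.1, 0, 4.2, -1], [0, 0, 0, 0.5, 0, 4.2, -1], [0, 0, 0, 0.9, 0, 4.1, -1], [0, 0, 0, 1.3, 0, 4.0, -1], [0, 0, 0, 1.7, 0, 3.8, -1], [0, 0, 0, 2.1, 0, 3.6, -1], [0, 0, 0, 2.4, 0, 3.4, -1], [0, 0, 0, 2.8, 0, 3.2, -1],
```

{"op": "jog_arm", "data": {"motion": [[0,0,0,-1,0,4,-1],[0,0,0,-0.5,0,4,-1],[0,0,0,0,0,4,-1],[0,0,0,0.5,0,4,-1]]}}

```text
time: 8.05
tool_pos: [0.5625, 0.2384, 0.1203]
ee_rot: [[1.0, 0.003, 0.004], [-0.004, -0.001, 1.0], [0.003, -1.0, -0.001]]
wrist_force: [0.5, -4.3, 9.4]
finger_gap: 0.0182
```

```bash
python3 circ.py .6035 .2315 .1 6
```

```text
t 8.05 p [0.5625 0.2384 0.1203] az -0.004066166496955441 tilt [ 0.0032 -1.     -0.0015] F [ 0.4641 -4.3297  9.4465] M [-0.5253 -0.1694  0.0109] gap 0.018195955929894283 q [ 0.273   0.3044  1.6752 -0.0025  1.1593  0.2781]
r 0.041567800173130005 ang 2.975600329154636
[0, 0, 0, 0.5, 0, 4.2, -1], [0, 0, 0, 1.3, 0, 4.0, -1], [0, 0, 0, 1.7, 0, 3.8, -1], [0, 0, 0, 2.1, 0, 3.7, -1], [0, 0, 0, 2.4, 0, 3.4, -1], [0, 0, 0, 2.7, 0, 3.2, -1],
```

{"op": "jog_arm", "data": {"motion": [[0,0,0,0.5,0,4,-1],[0,0,0,1.3,0,4,-1],[0,0,0,1.7,0,4,-1]]}}

```text
time: 8.35
tool_pos: [0.5662, 0.2502, 0.1203]
ee_rot: [[1.0, 0.003, 0.004], [-0.004, -0.002, 1.0], [0.003, -1.0, -0.002]]
wrist_force: [-0.3, -4.4, 8.6]
finger_gap: 0.018
```

```bash
python3 circ.py .6035 .2315 .1 6
```

```text
t 8.35 p [0.5662 0.2502 0.1203] az -0.004081163631125185 tilt [ 0.0032 -1.     -0.0017] F [-0.2555 -4.3908  8.5665] M [-0.6523 -0.2171  0.0219] gap 0.018036789297923548 q [ 0.2901  0.3221  1.6529 -0.0028  1.164   0.2953]
r 0.04176361649670402 ang 2.677187022532843
[0, 0, 0, 1.8, 0, 3.8, -1], [0, 0, 0, 2.4, 0, 3.4, -1], [0, 0, 0, 2.7, 0, 3.2, -1], [0, 0, 0, 3.0, 0, 2.9, -1], [0, 0, 0, 3.3, 0, 2.6, -1], [0, 0, 0, 3.6, 0, 2.2, -1],
```

{"op": "jog_arm", "data": {"motion": [[0,0,0,2,0,4,-1],[0,0,0,2.4,0,3.4,-1],[0,0,0,2.7,0,3.2,-1]]}}

```text
time: 8.65
tool_pos: [0.5732, 0.2606, 0.1203]
ee_rot: [[1.0, 0.003, 0.004], [-0.004, -0.002, 1.0], [0.003, -1.0, -0.002]]
wrist_force: [0.4, -4.6, 9.8]
finger_gap: 0.0183
```

```bash
python3 circ.py .6035 .2315 .1 6; python3 -c "
from plan import *
grab('scene','s5')
im=cv2.imread('pics/s5.png')[230:400,230:430];cv2.imwrite('pics/s5c.png',cv2.resize(im,None,fx=3,fy=3))"
```

```text
t 8.65 p [0.5732 0.2606 0.1203] az -0.004060904886251923 tilt [ 0.0029 -1.     -0.0019] F [ 0.4049 -4.5733  9.7799] M [-0.781  -0.1853  0.0065] gap 0.018337245054305965 q [ 0.303   0.3458  1.6226 -0.003   1.171   0.3082]
r 0.04201516029770456 ang 2.374909313001785
[0, 0, 0, 3.1, 0, 2.9, -1], [0, 0, 0, 3.3, 0, 2.6, -1], [0, 0, 0, 3.6, 0, 2.2, -1], [0, 0, 0, 3.8, 0, 1.9, -1], [0, 0, 0, 3.9, 0, 1.5, -1], [0, 0, 0, 4.1, 0, 1.1, -1],
```

View pics/s5c.png

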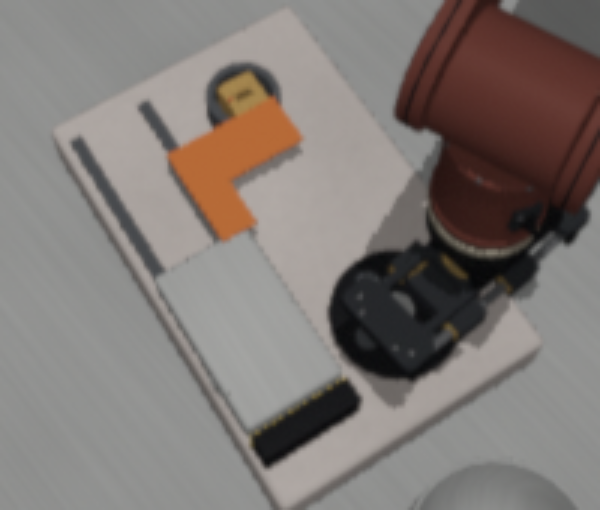

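The hood is now almost touching the stop, and the keyhole is uncovered at (242,92) in the crop. I'll go on until the force jumps.

{"op": "jog_arm", "data": {"motion": [[0,0,0,3,0,3,-1],[0,0,0,3.3,0,2.6,-1],[0,0,0,3.6,0,2.2,-1]]}}

```text
time: 9.0
tool_pos: [0.5829, 0.2683, 0.1203]
ee_rot: [[1.0, 0.002, 0.004], [-0.004, -0.002, 1.0], [0.002, -1.0, -0.002]]
wrist_force: [-0.6, -3.7, 10.3]
finger_gap: 0.018
```

```bash
python3 circ.py .6035 .2315 .1 6
```

```text
t 9.0 p [0.5829 0.2683 0.1203] az -0.0040776681950987 tilt [ 0.0022 -1.     -0.002 ] F [-0.6194 -3.6799 10.3156] M [-0.7999  0.1188 -0.0174] gap 0.01796812401866446 q [ 0.3099  0.3725  1.588  -0.0028  1.1796  0.3151]
r 0.04220113360776294 ang 2.0798750264653134
[0, 0, 0, 3.9, 0, 1.7, -1], [0, 0, 0, 3.9, 0, 1.5, -1], [0, 0, 0, 4.1, 0, 1.1, -1], [0, 0, 0, 4.1, 0, 0.7, -1], [0, 0, 0, 4.2, 0, 0.3, -1], [0, 0, 0, 4.2, 0, -0.2, -1],
```

{"op": "jog_arm", "data": {"motion": [[0,0,0,4,0,1.7,-1],[0,0,0,4,0,1.5,-1],[0,0,0,4,0,1,-1]]}}

```text
time: 9.3
tool_pos: [0.5946, 0.2729, 0.1203]
ee_rot: [[1.0, 0.001, 0.004], [-0.004, -0.001, 1.0], [0.001, -1.0, -0.001]]
wrist_force: [-2.2, -3.2, 10.6]
finger_gap: 0.0184
```

```bash
python3 circ.py .6035 .2315 .1 6
```

```text
t 9.3 p [0.5946 0.2729 0.1203] az -0.004005680990256249 tilt [ 0.0014 -1.     -0.0013] F [-2.1832 -3.1836 10.6374] M [-0.5141  0.3474 -0.0105] gap 0.018361325438052575 q [ 0.3107  0.4     1.5517 -0.0018  1.1889  0.3154]
r 0.042361245754485646 ang 1.7831927257829583
[0, 0, 0, 4.2, 0, 0.3, -1], [0, 0, 0, 4.2, 0, 0.3, -1], [0, 0, 0, 4.2, 0, -0.1, -1], [0, 0, 0, 4.2, 0, -0.6, -1], [0, 0, 0, 4.1, 0, -1.0, -1], [0, 0, 0, 4.0, 0, -1.4, -1],
```

{"op": "jog_arm", "data": {"motion": [[0,0,0,4,0,0.3,-1],[0,0,0,4,0,0,-1],[0,0,0,4,0,-0.3,-1]]}}

```text
time: 9.6
tool_pos: [0.6062, 0.2738, 0.1203]
ee_rot: [[1.0, 0.001, 0.004], [-0.004, 0.0, 1.0], [0.001, -1.0, 0.0]]
wrist_force: [-3.2, 1.4, 9.6]
finger_gap: 0.0179
```

```bash
python3 circ.py .6035 .2315 .1 6; python3 -c "
from plan import *
grab('side','d6')
im=cv2.imread('pics/d6.png')[210:340,155:345];cv2.imwrite('pics/d6c.png',cv2.resize(im,None,fx=4,fy=4))"
```

```text
t 9.6 p [0.6062 0.2738 0.1203] az -0.003877547739120022 tilt [ 0.0011 -1.      0.0003] F [-3.2158  1.3774  9.6495] M [0.1439 0.4471 0.0214] gap 0.017898631205235646 q [ 0.3058  0.4237  1.5201 -0.0001  1.1967  0.3097]
r 0.042367672108661165 ang 1.506076823336959
[0, 0, 0, 4.2, 0, -0.8, -1], [0, 0, 0, 4.1, 0, -0.9, -1], [0, 0, 0, 4.0, 0, -1.3, -1], [0, 0, 0, 3.8, 0, -1.7, -1], [0, 0, 0, 3.7, 0, -2.1, -1], [0, 0, 0, 3.4, 0, -2.4, -1],
```

View pics/d6c.png

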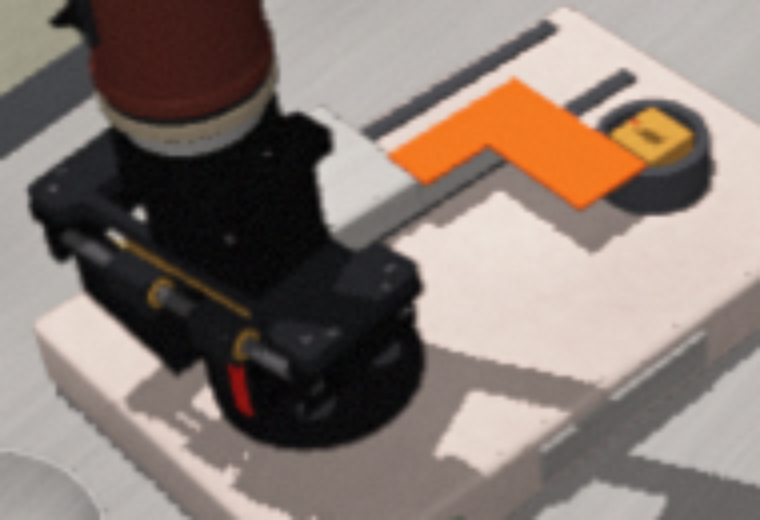

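The tongue's edge still overlaps the brass, so the guard is not home yet. I'll continue.

{"op": "jog_arm", "data": {"motion": [[0,0,0,4,0,-0.8,-1],[0,0,0,4,0,-1,-1],[0,0,0,4,0,-1.3,-1],[0,0,0,4,0,-1.7,-1],[0,0,0,3.7,0,-2,-1]]}}

```text
time: 10.15
tool_pos: [0.6122, 0.2706, 0.1195]
ee_rot: [[1.0, -0.03, 0.001], [-0.001, 0.001, 1.0], [-0.03, -1.0, 0.001]]
wrist_force: [-58.4, 2.5, 46.7]
finger_gap: 0.0185
```

```bash
python3 circ.py .6035 .2315 .1 6
```

```text
t 10.15 p [0.6122 0.2706 0.1195] az -0.0010373616636646437 tilt [-0.0301 -0.9995  0.0013] F [-58.4083   2.5254  46.6852] M [ 0.7063 10.5401  0.0891] gap 0.01852829460385035 q [0.2936 0.4533 1.4817 0.0106 1.235  0.2911]
r 0.040017488042992926 ang 1.3509439260683347
[0, 0, 0, 4.5, 0, 0.8, -1], [0, 0, 0, 3.9, 0, -1.5, -1], [0, 0, 0, 3.7, 0, -1.9, -1], [0, 0, 0, 3.5, 0, -2.3, -1], [0, 0, 0, 3.3, 0, -2.6, -1], [0, 0, 0, 3.0, 0, -2.9, -1],
```

That is the hard stop: 58 N against winding. I'll relax the command to roughly the actual position, then open and look.

{"op": "jog_arm", "data": {"motion": [[0,0,0,-6,0,1.5,-1],[0,0,0,-5,0,1.5,-1],[0,0,0,0,0,0,-1]]}}

```text
time: 10.45
tool_pos: [0.6107, 0.2703, 0.1199]
ee_rot: [[1.0, -0.007, 0.002], [-0.002, -0.001, 1.0], [-0.007, -1.0, -0.001]]
wrist_force: [-14.8, -0.6, 17.5]
finger_gap: 0.0183
```

```bash
python3 circ.py .6035 .2315 .1 1; python3 -c "
from plan import *
grab('side','d7')
im=cv2.imread('pics/d7.png')[210:340,155:345];cv2.imwrite('pics/d7c.png',cv2.resize(im,None,fx=4,fy=4))"
```

```text
t 10.45 p [0.6107 0.2703 0.1199] az -0.0024904784530183468 tilt [-0.007  -1.     -0.0012] F [-14.8118  -0.6233  17.4596] M [-0.0262  2.9046  0.0338] gap 0.01833391083490429 q [0.2983 0.4355 1.5049 0.001  1.2082 0.3004]
r 0.03946904108052687 ang 1.386342139465133
[0, 0, 0, 4.5, 0, 1.5, -1],
```

View pics/d7c.png

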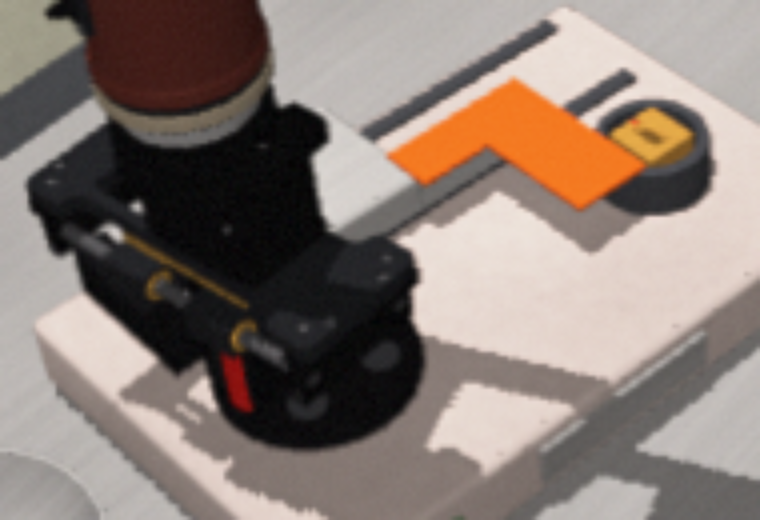

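{"op": "jog_arm", "data": {"motion": [[0,0,0,0,0,0,-0.3],[0,0,0,0,0,0,0.3],[0,0,0,0,0,0,0.3],[0,0,0,0,0,0,0.3],[0,0,0,0,-25,0,0.5],[0,0,0,0,-40,-20,1],[0,0,0,0,-40,-40,1],[0,0,0,0,-20,-40,1],[0,0,0,0,0,-40,1],[0,0,0,0,0,-20,1]]}}

```text
time: 11.5
tool_pos: [0.6146, 0.1113, 0.2402]
ee_rot: [[1.0, 0.002, 0.006], [-0.006, -0.001, 1.0], [0.002, -1.0, -0.001]]
wrist_force: [0.1, 0.8, -0.1]
finger_gap: 0.0851
```

{"op": "jog_arm", "data": {"motion": [[0,0,0,0,0,-30,1],[0,0,0,0,0,0,1],[0,0,0,0,0,0,1]]}}

```text
time: 11.8
tool_pos: [0.6139, 0.0839, 0.2387]
ee_rot: [[1.0, -0.0, 0.006], [-0.006, 0.0, 1.0], [-0.0, -1.0, 0.0]]
wrist_force: [0.3, 0.9, -0.3]
finger_gap: 0.087
```

```bash
python3 -c "
from plan import *
st()
grab('wrist','w8');grab('scene','s8');grab('side','d8')
im=cv2.imread('pics/s8.png')[230:400,230:430];cv2.imwrite('pics/s8c.png',cv2.resize(im,None,fx=3,fy=3))"
```

```text
t 11.8 p [0.6139 0.0839 0.2387] az -0.0058355150152906345 tilt [-0.0002 -1.      0.0003] F [ 0.2772  0.9469 -0.2895] M [-0.0504 -0.1428 -0.0105] gap 0.08704660762357014 q [0.0085 0.2138 1.551  0.0003 1.377  0.0143]
```

View pics/w8.png

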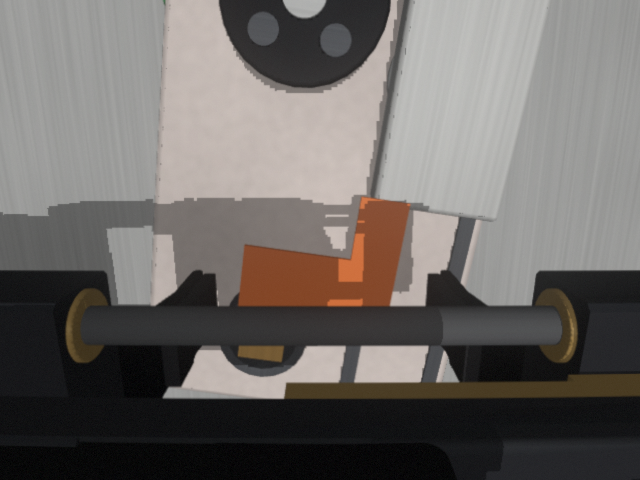

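View pics/s8c.png

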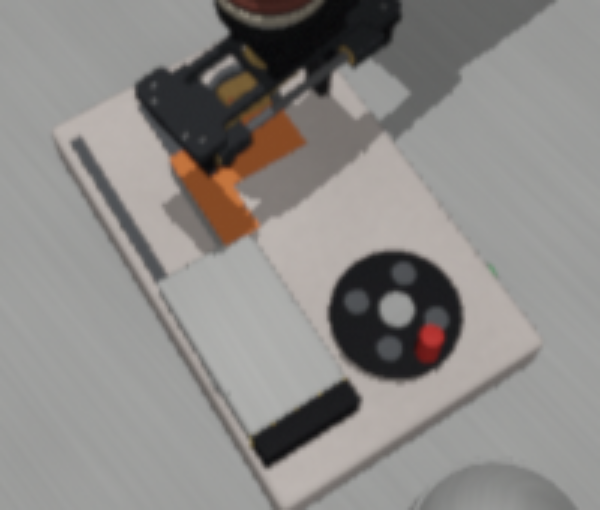

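The hood is against the stop, the crank is free at (430,343) in the scene crop, and the brass lock is visible. Next I'll get a clean wrist view of the lock on the way to the key.

{"op": "jog_arm", "data": {"motion": [[0,0,0,-10,0,-44,1],[0,0,0,-12,0,-44,1],[0,0,0,-12,0,-44,1],[0,0,0,-10,0,-40,1],[0,0,0,0,0,-20,1],[0,0,0,0,0,0,1],[0,0,0,0,0,0,1]]}}

```text
time: 12.65
tool_pos: [0.5693, -0.1065, 0.2388]
ee_rot: [[1.0, 0.0, 0.004], [-0.004, 0.001, 1.0], [0.0, -1.0, 0.001]]
wrist_force: [-0.0, 0.5, -0.5]
finger_gap: 0.0872
```

```bash
python3 -c "
from plan import *
st()
grab('wrist','w9');st()"
```

```text
t 12.65 p [ 0.5693 -0.1065  0.2388] az -0.0039753337534710045 tilt [ 0.     -1.      0.0007] F [-0.0021  0.5072 -0.4707] M [ 0.0082 -0.0401  0.008 ] gap 0.08724876680717779 q [-0.3214  0.1179  1.6589  0.0007  1.3649 -0.3176]
t 12.7 p [ 0.5693 -0.106   0.2388] az -0.0029724295831176474 tilt [-0.0001 -1.      0.0007] F [-0.0419  0.3164  0.8258] M [ 0.0005 -0.0921 -0.0002] gap 0.08696338700685287 q [-0.3205  0.1179  1.659   0.0006  1.365  -0.3177]
```

View pics/w9.png

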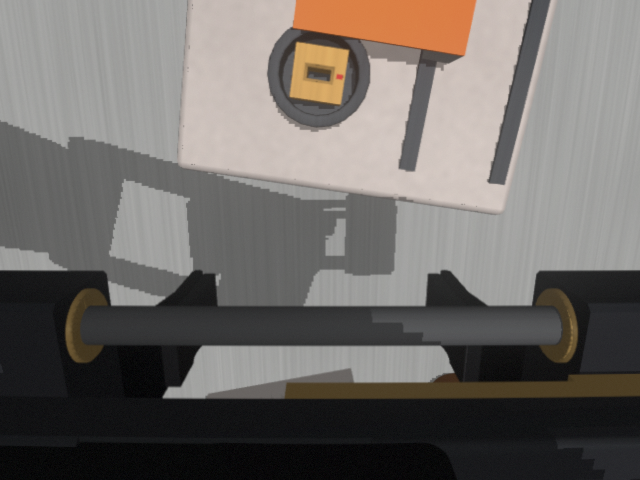

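The lock is clearly visible, with its slot centred at about (319,73), the tongue clear of it, and a red index mark at (340,77).

```bash
python3 -c "
from plan import *
im=cv2.imread('pics/w9.png')[20:130,255:380];cv2.imwrite('pics/w9c.png',cv2.resize(im,None,fx=5,fy=5,interpolation=cv2.INTER_NEAREST))"
```

```text
(no output)
```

View pics/w9c.png

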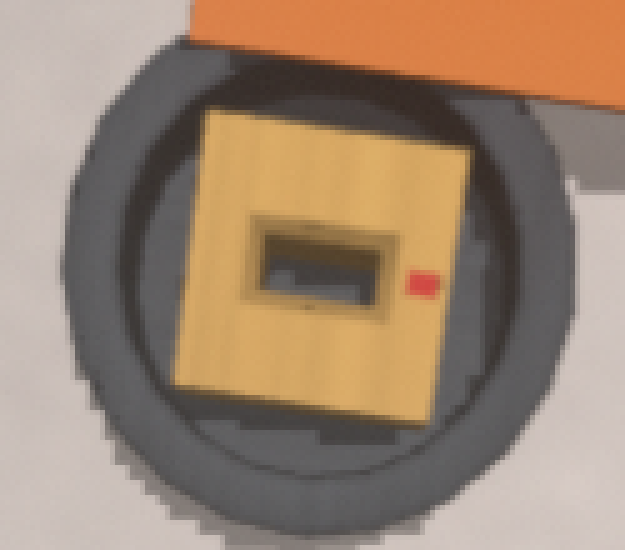

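```bash
python3 -c "
from plan import *
f=lambda u,v:(255+(u+.5)/5-.5,20+(v+.5)/5-.5)
for q in ([(207,107),(472,150),(430,427),(172,384)],[(250,213),(399,236),(387,322),(240,299)]):
  P=np.array([atz('w9',f(*a),.087) for a in q]);print(P,P.mean(0));
  print('side lens',[np.linalg.norm(P[i]-P[(i+1)%4]) for i in range(4)])
  d=P[1]-P[0]+P[2]-P[3];print('az x',np.arctan2(d[1],d[0])); d=P[0]-P[3]+P[1]-P[2];print('az y-90',np.arctan2(d[1],d[0])-np.pi/2)
print('red1',atz('w1',(570,212),.074))
for r,b in [((.562,-.308),(.4915,-.323))]: print(np.arctan2(r[1]-b[1],r[0]-b[0]))
plan([.655,-.285,.255],1.79,15,1)
"
```

```text
[[ 0.5534  0.0134  0.087 ]
 [ 0.5874  0.0081  0.087 ]
 [ 0.5823 -0.0262  0.087 ]
 [ 0.5482 -0.0206  0.087 ]] [ 0.5678 -0.0063  0.087 ]
side lens [np.float64(0.03440021949199347), np.float64(0.03468692365185462), np.float64(0.03449894751540669), np.float64(0.03439410655749289)]
az x -0.15874210908373426
az y-90 -0.15094445849435267
[[ 0.5588  0.0006  0.087 ]
 [ 0.5781 -0.0023  0.087 ]
 [ 0.5765 -0.0129  0.087 ]
 [ 0.5573 -0.01    0.087 ]] [ 0.5677 -0.0061  0.087 ]
side lens [np.float64(0.019510346890056117), np.float64(0.010734705856158875), np.float64(0.019428175360244073), np.float64(0.0106726089111715)]
az x -0.150311451998836
az y-90 -0.13964129677617176
red1 [ 0.5587 -0.2938  0.074 ]
0.20963984587421253
[ 0.655 -0.285  0.255]
[-0.001, -0.119, -0.0, 5.7, -1.1, -11.9, 1.0],
[0.0, -0.119, 0.0, 4.3, -1.1, -12.5, 1.0],
[0.0, -0.119, 0.0, 2.8, -1.1, -12.9, 1.0],
[0.0, -0.119, 0.0, 1.2, -1.1, -13.2, 1.0],
[0.0, -0.119, 0.0, -0.4, -1.1, -13.2, 1.0],
[0.0, -0.119, 0.0, -1.9, -1.1, -13.1, 1.0],
[0.0, -0.119, 0.0, -3.5, -1.1, -12.8, 1.0],
[0.0, -0.119, 0.0, -5.0, -1.1, -12.3, 1.0],
[0.0, -0.119, 0.0, -6.4, -1.1, -11.6, 1.0],
[0.0, -0.119, 0.0, -7.7, -1.1, -10.7, 1.0],
[0.0, -0.119, 0.0, -9.0, -1.1, -9.7, 1.0],
[0.0, -0.119, 0.0, -10.1, -1.1, -8.6, 1.0],
[0.0, -0.119, 0.0, -11.0, -1.1, -7.3, 1.0],
[0.0, -0.119, 0.0, -11.8, -1.1, -6.0, 1.0],
[0.0, -0.119, 0.0, -12.4, -1.1, -4.5, 1.0],
```

{"op": "jog_arm", "data": {"motion": [[0,-0.119,0,6,-1,-12,1],[0,-0.119,0,4,-1,-13,1],[0,-0.119,0,3,-1,-13,1],[0,-0.119,0,1,-1,-13,1],[0,-0.119,0,0,-1,-13,1],[0,-0.119,0,-2,-1,-13,1],[0,-0.119,0,-4,-1,-13,1],[0,-0.119,0,-5,-1,-12,1],[0,-0.119,0,-6,-1,-12,1],[0,-0.119,0,-8,-1,-11,1]]}}

```text
time: 13.7
tool_pos: [0.6273, -0.2256, 0.2487]
ee_rot: [[0.368, -0.0, -0.93], [0.93, 0.001, 0.368], [0.0, -1.0, 0.0]]
wrist_force: [0.2, 0.9, 0.1]
finger_gap: 0.087
```

{"op": "jog_arm", "data": {"motion": [[0,-0.119,0,-9,-1,-10,1],[0,-0.119,0,-10,-1,-9,1],[0,-0.119,0,-11,-1,-7,1],[0,-0.119,0,-12,-1,-6,1],[0,-0.119,0,-12,-1,-4,1],[0,0,0,0,0,0,1],[0,0,0,0,0,0,1]]}}

```text
time: 14.4
tool_pos: [0.6547, -0.2856, 0.2534]
ee_rot: [[-0.207, -0.001, -0.978], [0.978, 0.001, -0.207], [0.001, -1.0, 0.0]]
wrist_force: [-0.7, -0.2, -0.5]
finger_gap: 0.0871
```

```bash
python3 -c "
from plan import *
grab('wrist','w10');st()"
```

```text
t 14.45 p [ 0.6546 -0.2855  0.2535] az 1.7796670115515028 tilt [ 0.0009 -1.      0.0004] F [-0.2148  0.7445 -0.052 ] M [ 0.108  -0.1172  0.0249] gap 0.08667951586078597 q [-0.5218  0.4305  1.2535  0.0004  1.4584 -2.3015]
```

View pics/w10.png

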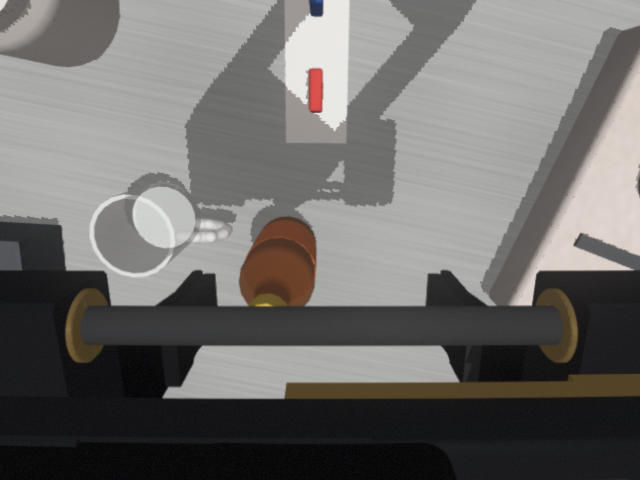

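```bash
python3 -c "
from plan import *
im=cv2.imread('pics/w10.png')[0:150,270:365];cv2.imwrite('pics/w10c.png',cv2.resize(im,None,fx=4,fy=4,interpolation=cv2.INTER_NEAREST))"
```

```text
(no output)
```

View pics/w10c.png

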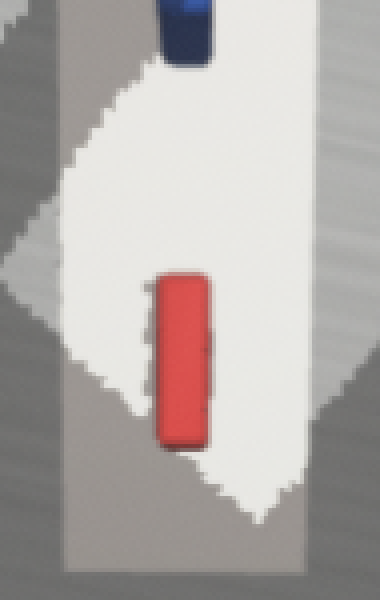

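The red key's top face spans crop (158,273) to (210,443), aligned with the tool z axis.

```bash
python3 -c "
from plan import *
f=lambda u,v:(270+(u+.5)/4-.5,(v+.5)/4-.5)
P=np.array([atz('w10',f(*a),.074) for a in [(159,273),(211,273),(210,443),(157,443)]]);print(P,P.mean(0))
print([np.linalg.norm(P[i]-P[(i+1)%4]) for i in range(4)])
d=P[0]-P[3]+P[1]-P[2];print('az',np.arctan2(d[1],d[0])-np.pi/2)
B=np.array([atz('w10',f(*a),.034) for a in [(64,572),(305,573)]]);print(B,np.linalg.norm(B[0]-B[1]))
d=B[1]-B[0];print(np.arctan2(d[1],d[0]))
k=P.mean(0)
plan([k[0],k[1],.16],0.0,5,0)
"
```

```text
[[ 0.5511 -0.3162  0.074 ]
 [ 0.5492 -0.3072  0.074 ]
 [ 0.5778 -0.3013  0.074 ]
 [ 0.5798 -0.3107  0.074 ]] [ 0.5645 -0.3088  0.074 ]
[np.float64(0.009240127076007135), np.float64(0.02916748087395509), np.float64(0.009632537955031899), np.float64(0.029172713161503275)]
az -4.516143719083474
[[ 0.6083 -0.3258  0.034 ]
 [ 0.5981 -0.2766  0.034 ]] 0.05020975678731271
1.7750647714566234
[ 0.5645 -0.3088  0.16  ]
[-0.0, 0.0, 0.001, -0.8, 18.7, 18.6, 0.0],
[0.0, 0.0, 0.0, -0.8, 18.7, 18.6, 0.0],
[0.0, 0.0, 0.0, -0.8, 18.7, 18.6, 0.0],
[0.0, 0.0, 0.0, -0.8, 18.7, 18.6, 0.0],
[0.0, 0.0, 0.0, -0.8, 18.7, 18.6, 0.0],
```

{"op": "jog_arm", "data": {"motion": [[0,0.008,0,-1,0,31,0.2],[0,0,0,-1,0,31,0.2],[0,0,0,-2,20,31,0.2],[0,0,0,0,40,0,0.2],[0,0,0,0,40,0,0.2],[0,0,0,0,35,0,0.2],[0,0,0,0,0,0,0.2],[0,0,0,0,0,0,0.2]]}}

```text
time: 15.25
tool_pos: [0.564, -0.3091, 0.1191]
ee_rot: [[-0.201, -0.001, -0.98], [0.98, 0.001, -0.201], [0.001, -1.0, 0.001]]
wrist_force: [0.8, -0.3, 1.1]
finger_gap: 0.0525
```

```bash
python3 -c "
from plan import *
grab('wrist','w11');st();plan([.5645,-.309,.066],0,2,0)"
```

```text
t 15.3 p [ 0.5651 -0.3101  0.1209] az 1.7728450252016763 tilt [-0.0016 -1.     -0.0016] F [-0.0797  0.4554  0.703 ] M [ 0.1035 -0.1318  0.0314] gap 0.05241698073226539 q [-0.6242  0.3772  1.5805  0.0001  1.1816 -2.397 ]
[ 0.5645 -0.309   0.066 ]
[0.002, 0.0, -0.002, 0.6, 27.5, 0.2, 0.0],
[0.0, 0.0, 0.0, 0.6, 27.5, 0.2, 0.0],
```

View pics/w11.png

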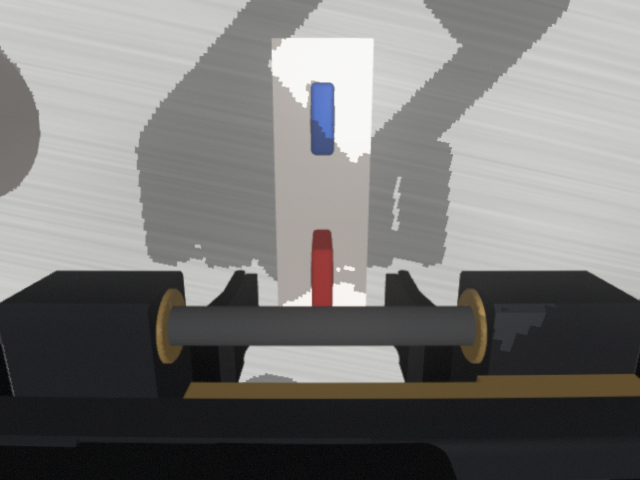

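The red key is centred between the fingers at (322,270), and the blue key is well clear at (322,118). Going down and gripping.

{"op": "jog_arm", "data": {"motion": [[0,0,0,0,25,0,0],[0,0,0,0,20,0,0],[0,0,0,0.5,9,0,0],[0,0,0,0,0,0,0],[0,0,0,0,0,0,-0.5],[0,0,0,0,0,0,-1],[0,0,0,0,0,0,-1],[0,0,0,0,0,0,-1],[0,0,0,0,0,0,-1]]}}

```text
time: 16.2
tool_pos: [0.5641, -0.3097, 0.0653]
ee_rot: [[-0.201, 0.0, -0.98], [0.98, -0.0, -0.201], [-0.0, -1.0, -0.0]]
wrist_force: [-0.3, 1.3, 1.3]
finger_gap: 0.0112
```

```bash
python3 -c "
from plan import *
grab('wrist','w12');st()"
```

```text
t 16.25 p [ 0.564  -0.3096  0.0652] az 1.7730104002788512 tilt [-0.0001 -1.     -0.0002] F [-0.8711  0.0213  1.9253] M [ 0.1687 -0.0293  0.0565] gap 0.010079673637006781 q [-0.6245  0.4449  1.6067  0.0001  1.0898 -2.3975]
```

View pics/w12.png

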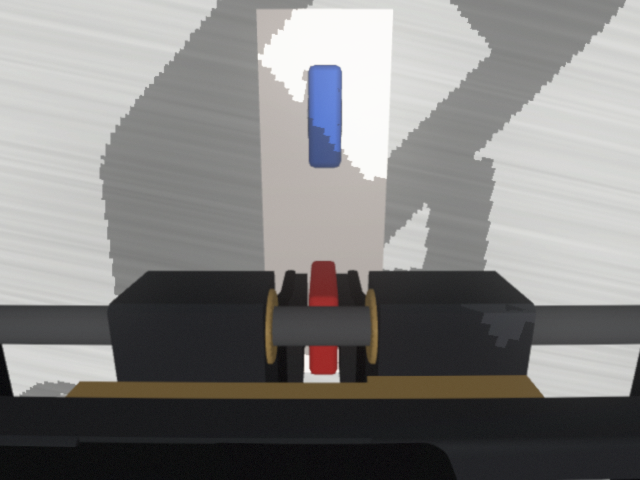

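The key is gripped, with a gap of 10.1 mm. I'll lift it and check its position in the hand.

{"op": "jog_arm", "data": {"motion": [[0,0,0,0,0,0,-1],[0,0,0,0,0,0,-1],[0,0,0,0,-10,0,-1],[0,0,0,0,-20,0,-1],[0,0,0,0,-35,0,-1],[0,0,0,0,-40,0,-1],[0,0,0,0,-35,0,-1],[0,0,0,0,0,0,-1]]}}

```text
time: 17.05
tool_pos: [0.5669, -0.3117, 0.2127]
ee_rot: [[-0.201, 0.009, -0.98], [0.98, -0.007, -0.201], [-0.009, -1.0, -0.008]]
wrist_force: [1.2, -1.2, 0.1]
finger_gap: 0.0095
```

```bash
python3 -c "
from plan import *
z=np.load('pics/w12.npz')
P=np.array([atz('w12',a,.074) for a in [(311,262),(335,262),(337,373),(309,373)]]);print(P.mean(0))
grab('wrist','w13');grab('scene','s13');st()
for n,(x,y) in {'s13':(180,100)}.items():
  im=cv2.imread('pics/%s.png'%n)[y:y+200,x:x+240];cv2.imwrite('pics/%sc.png'%n,cv2.resize(im,None,fx=3,fy=3))
# lock step plan
a=-0.148+np.pi/2-1.773
print('daz',a)
# standoff view position: lock minus 0.1*z at az 1.42
az1=-0.148+np.pi/2; zt=np.array([-np.sin(az1),np.cos(az1)]);print('z dir',zt)
plan([*(np.array([.5677,-.0062])-0.08*zt),.20],a,9,-1)
"
```

```text
[ 0.5588 -0.3103  0.074 ]
t 17.15 p [ 0.5644 -0.3099  0.2065] az 1.772960105080612 tilt [-0.002  -1.     -0.0018] F [-0.4382  0.2252 -1.3381] M [ 0.1179 -0.1169 -0.0155] gap 0.009996892085599781 q [-0.6245  0.2925  1.5182 -0.0001  1.3281 -2.3975]
daz -0.35020367320510326
z dir [-0.9891  0.1475]
[ 0.6468 -0.018   0.2   ]
[0.002, 0.039, -0.002, 29.9, 0.7, -15.5, -1.0],
[0.0, 0.039, 0.0, 30.5, 0.7, -14.3, -1.0],
[0.0, 0.039, 0.0, 31.1, 0.7, -13.1, -1.0],
[0.0, 0.039, 0.0, 31.5, 0.7, -11.9, -1.0],
[0.0, 0.039, 0.0, 32.0, 0.7, -10.7, -1.0],
[0.0, 0.039, 0.0, 32.4, 0.7, -9.4, -1.0],
[0.0, 0.039, 0.0, 32.7, 0.7, -8.1, -1.0],
[0.0, 0.039, 0.0, 33.0, 0.7, -6.9, -1.0],
[0.0, 0.039, 0.0, 33.2, 0.7, -5.6, -1.0],
```

View pics/s13c.png

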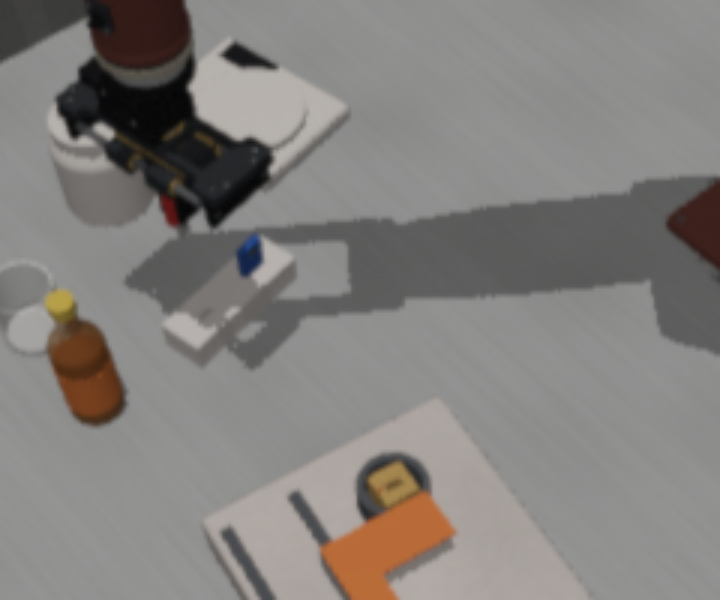

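View pics/w13.png

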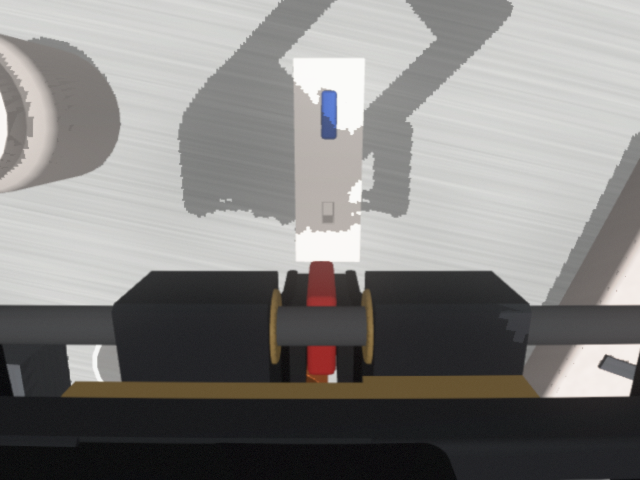

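```bash
python3 -c "
from plan import *
im=cv2.imread('pics/w13.png')[245:385,280:370];cv2.imwrite('pics/w13c.png',cv2.resize(im,None,fx=4,fy=4,interpolation=cv2.INTER_NEAREST))
im=cv2.imread('pics/w12.png')[245:385,280:370];cv2.imwrite('pics/w12c.png',cv2.resize(im,None,fx=4,fy=4,interpolation=cv2.INTER_NEAREST))
p=np.array([0.564,-.3096,.0652]);a=1.773
R=np.array([[np.cos(a),0,-np.sin(a)],[np.sin(a),0,np.cos(a)],[0,-1,0]])
for uv in [(309,373),(337,373)]: print(R.T@(atz('w12',uv,.074)-p))
for z in (.034,.074): print(R.T@(atz('w12',(323,262),z)-p))
"
```

```text
[-0.0045 -0.0088 -0.0152]
[ 0.0053 -0.0088 -0.0152]
[0.0005 0.0312 0.0122]
[ 0.0003 -0.0088  0.0257]
```

View pics/w13c.png

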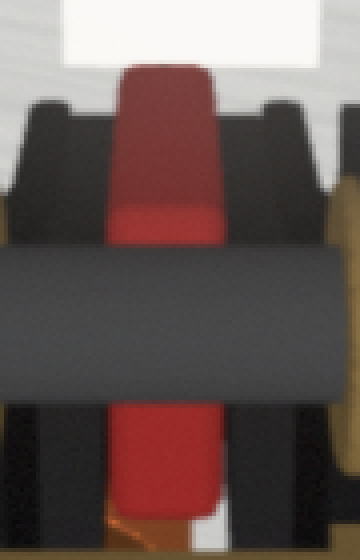

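{"op": "jog_arm", "data": {"motion": [[0,0.039,0,30,0,-15,-1],[0,0.039,0,31,0,-14,-1],[0,0.039,0,31,0,-13,-1],[0,0.039,0,32,0,-12,-1],[0,0.039,0,32,0,-11,-1],[0,0.039,0,32,0,-9,-1],[0,0.039,0,33,0,-8,-1],[0,0.039,0,33,0,-7,-1],[0,0.039,0,33,0,-6,-1],[0,0,0,0,0,0,-1]]}}

```text
time: 18.15
tool_pos: [0.6452, -0.0129, 0.2024]
ee_rot: [[0.145, -0.004, -0.989], [0.989, 0.002, 0.145], [0.002, -1.0, 0.004]]
wrist_force: [1.0, -0.5, -0.3]
finger_gap: 0.0095
```

{"op": "jog_arm", "data": {"motion": [[0,0,0,0,0,0,-1],[0,0,0,0,0,0,-1]]}}

```text
time: 18.35
tool_pos: [0.645, -0.0179, 0.2035]
ee_rot: [[0.148, -0.002, -0.989], [0.989, -0.0, 0.148], [-0.0, -1.0, 0.002]]
wrist_force: [0.4, -0.3, -0.2]
finger_gap: 0.0095
```

```bash
python3 -c "
from plan import *
st();grab('wrist','w14');st()
im=cv2.imread('pics/w14.png')[40:280,240:420];cv2.imwrite('pics/w14c.png',cv2.resize(im,None,fx=2.5,fy=2.5,interpolation=cv2.INTER_NEAREST))"
```

```text
t 18.35 p [ 0.645  -0.0179  0.2035] az 1.421805301460518 tilt [-0.0005 -1.      0.0023] F [ 0.4015 -0.3009 -0.1637] M [ 0.0884 -0.1237 -0.0506] gap 0.009531192420936415 q [-0.1497  0.3018  1.5125 -0.0005  1.3296 -1.5714]
t 18.4 p [ 0.6452 -0.0182  0.2039] az 1.421179125269974 tilt [-0.0004 -1.      0.0017] F [ 0.8079  0.1336 -0.3098] M [ 0.099  -0.1229 -0.0413] gap 0.009594493363642861 q [-0.1501  0.3015  1.5123 -0.0004  1.3296 -1.5712]
```

View pics/w14.png

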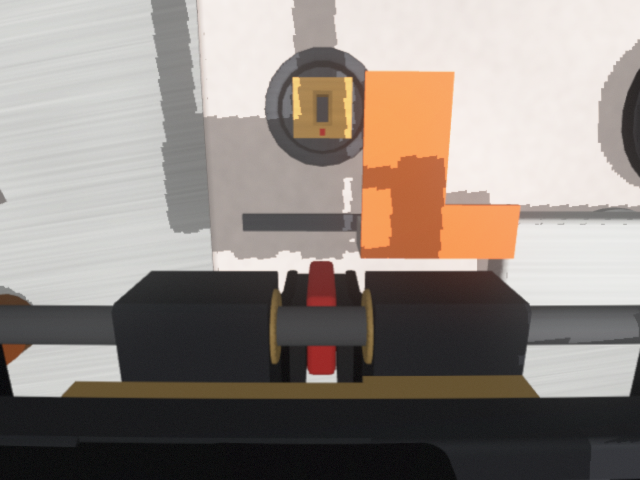

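The lock is seen square-on, with its slot centred at (322,108), in line with the key at x≈321.

```bash
python3 -c "
from plan import *
im=cv2.imread('pics/w14.png')[60:150,280:370];cv2.imwrite('pics/w14c.png',cv2.resize(im,None,fx=6,fy=6,interpolation=cv2.INTER_NEAREST))"
```

```text
(no output)
```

View pics/w14c.png

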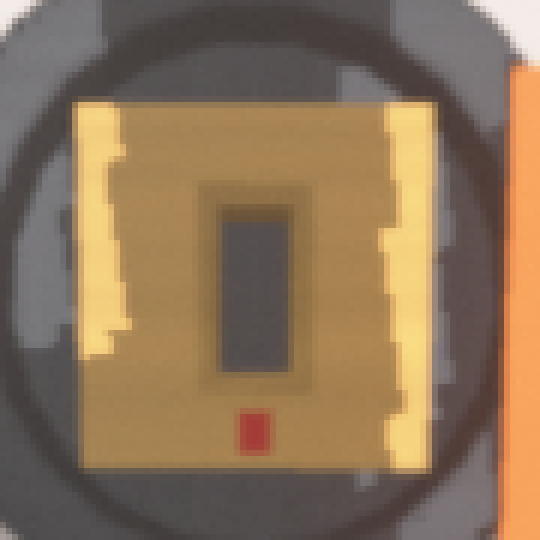

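```bash
python3 -c "
from plan import *
f=lambda u,v:(280+(u+.5)/6-.5,60+(v+.5)/6-.5)
s=sensors.sense();R0=np.array(s['ee_rot']);p=np.array([.6450,-.0180,.2036])
for q in ([(72,101),(438,101),(433,472),(79,468)],[(198,183),(312,183),(312,393),(198,393)]):
  P=np.array([atz('w14',f(*a),.087) for a in q]);c=P.mean(0)
  print('side lens',[np.linalg.norm(P[i]-P[(i+1)%4]) for i in range(4)])
  d=P[1]-P[0]+P[2]-P[3];print(c,'az',np.arctan2(d[1],d[0])); d=P[0]-P[3]+P[1]-P[2];print('az',np.arctan2(d[1],d[0])-np.pi/2)
st()
plan([.568,-.0065,.165],0,3,-1)
"
```

```text
side lens [np.float64(0.03495860344184682), np.float64(0.03471041424882218), np.float64(0.034951111044843525), np.float64(0.03433083189311504)]
[ 0.5676 -0.0062  0.087 ] az 1.416254087054635
az 1.4253087961625424
side lens [np.float64(0.010965601484973202), np.float64(0.019645951172613384), np.float64(0.01117394749479166), np.float64(0.01964702517459721)]
[ 0.5677 -0.0062  0.087 ] az 1.4217798228752938
az 1.422354245148516
t 18.4 p [ 0.6452 -0.0182  0.2039] az 1.421179125269974 tilt [-0.0004 -1.      0.0017] F [ 0.8079  0.1336 -0.3098] M [ 0.099  -0.1229 -0.0413] gap 0.009594493363642861 q [-0.1501  0.3015  1.5123 -0.0004  1.3296 -1.5712]
[ 0.568  -0.0065  0.165 ]
[-0.002, -0.0, -0.0, 0.0, 13.0, 26.0, -1.0],
[0.0, 0.0, 0.0, 0.0, 13.0, 26.0, -1.0],
[0.0, 0.0, 0.0, 0.0, 13.0, 26.0, -1.0],
```

{"op": "jog_arm", "data": {"motion": [[0,0,0,0,0,26,-1],[0,0,0,0,10,26,-1],[0,0,0,0,20,18,-1],[0,0,0,0,15,8.5,-1],[0,0,0,0,0,0,-1],[0,0,0,0,0,0,-1],[0,0,0,0,0,0,-1]]}}

```text
time: 19.1
tool_pos: [0.5696, -0.0063, 0.1612]
ee_rot: [[0.149, 0.002, -0.989], [0.989, -0.0, 0.149], [-0.0, -1.0, -0.002]]
wrist_force: [-0.1, 0.7, -0.4]
finger_gap: 0.0098
```

```bash
python3 -c "
from plan import *
st();grab('scene','s15');grab('side','d15')
a=cv2.imread('pics/s15.png')[230:330,250:370];b=cv2.imread('pics/d15.png')[190:290,260:380]
cv2.imwrite('pics/c15.png',cv2.resize(np.hstack([a,b]),None,fx=3.3,fy=3.3,interpolation=cv2.INTER_CUBIC))
plan([.5677,-.0064,.155],0,1,-1)"
```

```text
t 19.1 p [ 0.5696 -0.0063  0.1612] az 1.4211442863633204 tilt [-0.     -1.     -0.0024] F [-0.0749  0.7429 -0.4459] M [ 0.1103 -0.1761  0.0046] gap 0.009836062552914755 q [-0.1495  0.1646  1.7586 -0.      1.216  -1.5707]
[ 0.5677 -0.0064  0.155 ]
[0.002, 0.0, -0.0, -0.6, 6.1, 1.7, -1.0],
```

View pics/c15.png

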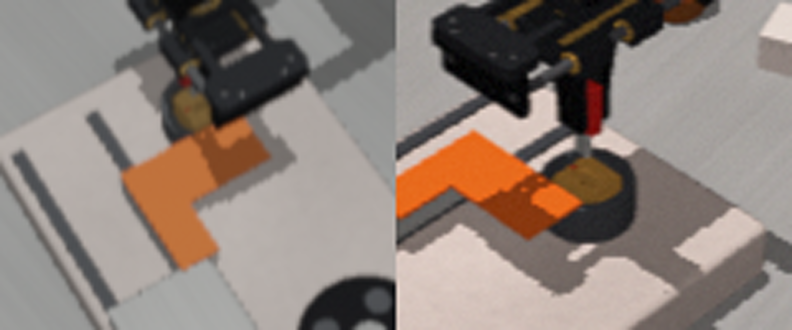

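The key hangs straight over the lock. A small correction, then down to the mouth.

{"op": "jog_arm", "data": {"motion": [[0,0,0,-0.5,5,1.7,-1],[0,0,0,0,5,0,-1],[0,0,0,0,0,0,-1],[0,0,0,0,0,0,-1]]}}

```text
time: 19.6
tool_pos: [0.5663, -0.0057, 0.1495]
ee_rot: [[0.148, -0.001, -0.989], [0.989, 0.0, 0.148], [-0.0, -1.0, 0.001]]
wrist_force: [-0.2, -0.8, -1.1]
finger_gap: 0.0099
```

```bash
python3 -c "
from plan import *
st();plan([.5677,-.0064,.14],0,1,-1)"
```

```text
t 19.6 p [ 0.5663 -0.0057  0.1495] az 1.4220910578175767 tilt [-0.     -1.      0.0008] F [-0.2207 -0.8398 -1.0579] M [ 0.0223 -0.1818  0.0219] gap 0.009897022924473448 q [-0.1493  0.1726  1.7734 -0.      1.1964 -1.5714]
[ 0.5677 -0.0064  0.14  ]
[-0.001, -0.0, -0.0, -0.5, 9.5, -1.5, -1.0],
```

{"op": "jog_arm", "data": {"motion": [[0,0,0,0,0,0,-1],[0,0,0,0,0,0,-1]]}}

```text
time: 19.8
tool_pos: [0.5666, -0.0058, 0.1501]
ee_rot: [[0.148, 0.0, -0.989], [0.989, -0.0, 0.148], [0.0, -1.0, -0.0]]
wrist_force: [0.3, 0.1, 0.2]
finger_gap: 0.0101
```

{"op": "jog_arm", "data": {"motion": [[0,0,0,0,0,0,-1]]}}

```text
time: 19.9
tool_pos: [0.5666, -0.0058, 0.1501]
ee_rot: [[0.148, 0.0, -0.989], [0.989, -0.0, 0.148], [-0.0, -1.0, -0.0]]
wrist_force: [0.9, -0.8, -1.6]
finger_gap: 0.0097
```

{"op": "jog_arm", "data": {"motion": [[0,0,0,0,0,0,-1]]}}

```text
time: 20.0
tool_pos: [0.5666, -0.0058, 0.15]
ee_rot: [[0.148, 0.0, -0.989], [0.989, -0.0, 0.148], [-0.0, -1.0, -0.0]]
wrist_force: [0.6, 0.4, -0.7]
finger_gap: 0.0097
```

{"op": "jog_arm", "data": {"motion": [[0,0,0,-0.4,2,-1.2,-1],[0,0,0,0,3,0,-1],[0,0,0,0,3,0,-1],[0,0,0,0,3,0,-1],[0,0,0,0,2,0,-1],[0,0,0,0,0,0,-1]]}}

```text
time: 20.6
tool_pos: [0.5673, -0.0063, 0.1363]
ee_rot: [[0.148, -0.001, -0.989], [0.989, 0.0, 0.148], [0.0, -1.0, 0.001]]
wrist_force: [-1.3, -0.4, -0.2]
finger_gap: 0.0096
```

```bash
python3 -c "
from plan import *
st()"
```

```text
t 20.6 p [ 0.5673 -0.0063  0.1363] az 1.4219993512179447 tilt [ 0.    -1.     0.001] F [-1.3316 -0.4265 -0.2091] M [ 0.1013 -0.1079  0.0183] gap 0.009601173182385491 q [-0.1501  0.1905  1.7797  0.      1.1723 -1.5721]
```

The tip is about 7 mm into the slot with no side force. Next I'll push past the pins with small twists.

{"op": "jog_arm", "data": {"motion": [[0,0.04,0,0,3,0,-1],[0,-0.08,0,0,2,0,-1],[0,0.08,0,0,2,0,-1],[0,-0.08,0,0,2,0,-1],[0,0.08,0,0,2,0,-1],[0,-0.04,0,0,0,0,-1]]}}

```text
time: 21.2
tool_pos: [0.5674, -0.0063, 0.1258]
ee_rot: [[0.15, -0.0, -0.989], [0.989, 0.0, 0.15], [0.0, -1.0, 0.0]]
wrist_force: [-0.3, 0.3, -2.4]
finger_gap: 0.01
```

```bash
python3 -c "
from plan import *
st()"
```

```text
t 21.2 p [ 0.5674 -0.0063  0.1258] az 1.4204510201533365 tilt [ 0.0001 -1.      0.0004] F [-0.2818  0.281  -2.4372] M [ 0.0829 -0.0959 -0.0235] gap 0.010005497430984984 q [-0.1501  0.2034  1.7865  0.0001  1.1522 -1.5705]
```

{"op": "jog_arm", "data": {"motion": [[0,0.04,0,0,2,0,-1],[0,-0.08,0,0,2,0,-1],[0,0.08,0,0,2,0,-1],[0,-0.08,0,0,2,0,-1],[0,0.04,0,0,1,0,-1],[0,0,0,0,0,0,-1]]}}

```text
time: 21.8
tool_pos: [0.5676, -0.0062, 0.1181]
ee_rot: [[0.149, -0.0, -0.989], [0.989, 0.0, 0.149], [0.0, -1.0, 0.0]]
wrist_force: [-5.0, 1.2, 6.3]
finger_gap: 0.0098
```

```bash
python3 -c "
from plan import *
st();grab('side','d16');grab('scene','s16');grab('wrist','w16')
a=cv2.imread('pics/s16.png')[230:330,250:370];b=cv2.imread('pics/d16.png')[190:290,260:380]
cv2.imwrite('pics/c16.png',cv2.resize(np.hstack([a,b]),None,fx=3.3,fy=3.3,interpolation=cv2.INTER_CUBIC))"
```

```text
t 21.8 p [ 0.5676 -0.0062  0.1181] az 1.4212331757834153 tilt [ 0.0001 -1.      0.0003] F [-4.9613  1.2434  6.3283] M [0.2174 0.7568 0.0416] gap 0.009761893416176268 q [-0.1499  0.2135  1.7908  0.0001  1.1377 -1.5712]
```

View pics/c16.png

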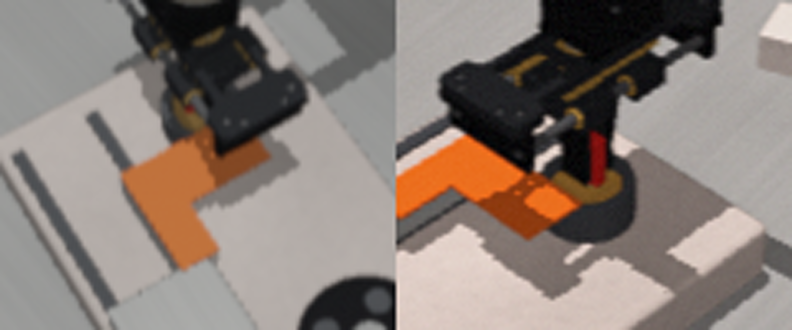

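View pics/w16.png

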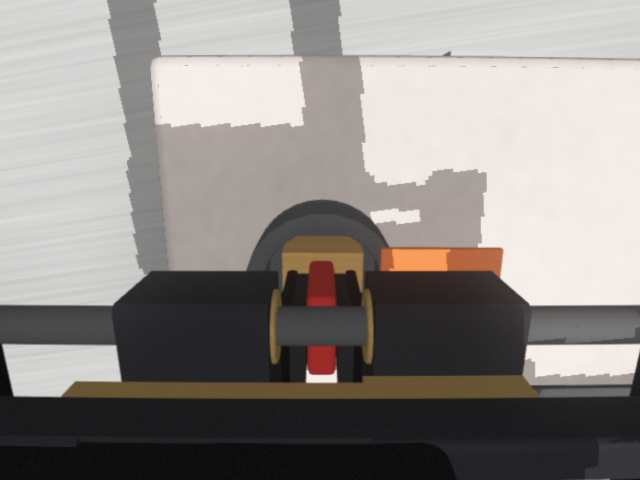

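The head looks down at the brass, and the key has not slipped in the fingers (its head still spans rows 262 to 373). I'll press a little further to confirm it is bottomed.

{"op": "jog_arm", "data": {"motion": [[0,0.04,0,0,1,0,-1],[0,-0.08,0,0,1,0,-1],[0,0.08,0,0,1,0,-1],[0,-0.04,0,0,0.5,0,-1],[0,0,0,0,0,0,-1]]}}

```text
time: 22.45
tool_pos: [0.5678, -0.0063, 0.118]
ee_rot: [[0.147, -0.0, -0.989], [0.989, -0.0, 0.147], [-0.0, -1.0, 0.0]]
wrist_force: [-14.8, 1.9, 28.7]
finger_gap: 0.0098
```

```bash
python3 -c "
from plan import *
st();grab('wrist','w17');grab('side','d17')
a=cv2.imread('pics/w17.png')[220:400,260:400];b=cv2.imread('pics/d17.png')[190:290,290:370]
cv2.imwrite('pics/c17.png',np.hstack([cv2.resize(a,None,fx=3,fy=3),cv2.resize(b,None,fx=4.7,fy=5.4,interpolation=cv2.INTER_CUBIC)]))"
```

```text
t 22.45 p [ 0.5678 -0.0063  0.118 ] az 1.4236151210508299 tilt [-0.0004 -1.      0.0001] F [-14.8363   1.8776  28.7128] M [0.3275 2.7159 0.086 ] gap 0.009805484878261354 q [-0.1498  0.2141  1.7903 -0.0005  1.1373 -1.5732]
```

View pics/c17.png

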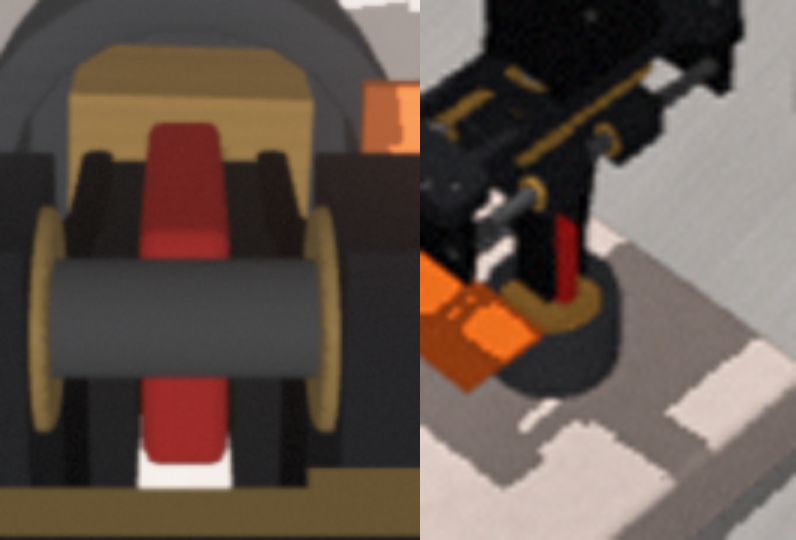

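The contact is firm: 28.7 N at TCP z 0.118, which is the predicted home height. I'll ease the push and start turning clockwise.

{"op": "jog_arm", "data": {"motion": [[0,0,0,0,-1.8,0,-1],[0,0.1,0,0,0,0,-1],[0,0.1,0,0,0,0,-1],[0,0.1,0,0,0,0,-1],[0,0.1,0,0,0,0,-1]]}}

```text
time: 23.05
tool_pos: [0.5676, -0.0061, 0.118]
ee_rot: [[0.525, -0.0, -0.851], [0.851, 0.0, 0.525], [-0.0, -1.0, 0.0]]
wrist_force: [-10.6, 3.0, 17.9]
finger_gap: 0.0094
```

```bash
python3 -c "
from plan import *
st()"
```

```text
t 23.05 p [ 0.5676 -0.0061  0.118 ] az 1.0184243118540899 tilt [-0.0002 -1.      0.0004] F [-10.6022   2.9565  17.9012] M [0.3779 1.6974 0.0711] gap 0.009421039077898319 q [-0.1497  0.2137  1.7907 -0.      1.1376 -1.1681]
```

{"op": "jog_arm", "data": {"motion": [[0,0.1,0,0,-0.5,0,-1],[0,0.1,0,0,0,0,-1],[0,0.1,0,0,0,0,-1],[0,0.1,0,0,0,0,-1],[0,0.1,0,0,0,0,-1],[0,0.1,0,0,0,0,-1],[0,0.1,0,0,0,0,-1],[0,0.1,0,0,0,0,-1],[0,0.1,0,0,0,0,-1],[0,0.1,0,0,0,0,-1]]}}

```text
time: 24.05
tool_pos: [0.5684, -0.0055, 0.1181]
ee_rot: [[1.0, 0.002, -0.018], [0.018, 0.001, 1.0], [0.002, -1.0, 0.001]]
wrist_force: [-5.4, 4.0, 12.1]
finger_gap: 0.0096
```

```bash
python3 -c "
from plan import *
st()"
```

```text
t 24.05 p [ 0.5684 -0.0055  0.1181] az 0.018295647006300868 tilt [ 0.0018 -1.      0.0011] F [-5.4317  4.0333 12.1115] M [0.6975 0.8764 0.1395] gap 0.009635998827170474 q [-0.1492  0.2139  1.7903  0.0016  1.1358 -0.1682]
```

{"op": "jog_arm", "data": {"motion": [[0,0.08,0,0,0,0,-1],[0,0.08,0,0,0,0,-1],[0,0.06,0,0,0,0,-1],[0,0.05,0,0,0,0,-1],[0,0,0,0,0,0,-1]]}}

```text
time: 24.55
tool_pos: [0.5685, -0.0056, 0.1181]
ee_rot: [[0.969, 0.002, 0.246], [-0.246, 0.001, 0.969], [0.002, -1.0, 0.001]]
wrist_force: [-3.1, 3.1, 11.8]
finger_gap: 0.01
```

```bash
python3 -c "
from plan import *
st()"
```

```text
t 24.55 p [ 0.5685 -0.0056  0.1181] az -0.24903297610082784 tilt [ 0.0016 -1.      0.0014] F [-3.1144  3.0815 11.7601] M [0.65   0.7737 0.0286] gap 0.009965534830755997 q [-0.1493  0.2139  1.7902  0.0013  1.1357  0.0991]
```

{"op": "jog_arm", "data": {"motion": [[0,0.04,0,0,0,0,-1],[0,0.04,0,0,0,0,-1],[0,0.04,0,0,0,0,-1],[0,0,0,0,0,0,-1]]}}

```text
time: 24.95
tool_pos: [0.5684, -0.0055, 0.1181]
ee_rot: [[0.933, 0.002, 0.36], [-0.36, 0.001, 0.933], [0.001, -1.0, 0.002]]
wrist_force: [-3.9, 3.9, 12.8]
finger_gap: 0.0096
```

```bash
python3 -c "
from plan import *
st();grab('wrist','w18');st()"
```

```text
t 24.95 p [ 0.5684 -0.0055  0.1181] az -0.36838152849381306 tilt [ 0.0011 -1.      0.0015] F [-3.9253  3.8981 12.7603] M [0.6963 0.9481 0.2211] gap 0.009583825548222232 q [-0.1492  0.214   1.7903  0.0014  1.136   0.2186]
t 25.0 p [ 0.5684 -0.0055  0.1181] az -0.36757525108340183 tilt [ 0.0011 -1.      0.0015] F [-5.2433  3.9569 12.1981] M [0.7173 0.808  0.1742] gap 0.009996218296973279 q [-0.1492  0.2139  1.7903  0.0014  1.1359  0.2178]
```

View pics/w18.png

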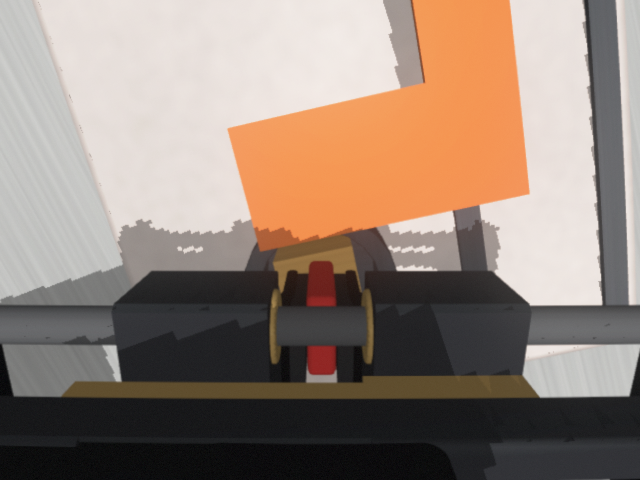

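{"op": "jog_arm", "data": {"motion": [[0,0.04,0,0,0,0,-1],[0,0.03,0,0,0,0,-1],[0,0,0,0,0,0,-1]]}}

```text
time: 25.3
tool_pos: [0.5685, -0.0055, 0.1181]
ee_rot: [[0.906, 0.002, 0.424], [-0.424, 0.001, 0.906], [0.001, -1.0, 0.002]]
wrist_force: [-4.9, 5.0, 12.6]
finger_gap: 0.0099
```

```bash
python3 -c "
from plan import *
for i in range(3): st();grab('wrist','w19')
im=cv2.imread('pics/w19.png')[180:390,220:420];cv2.imwrite('pics/w19c.png',cv2.resize(im,None,fx=2.8,fy=2.8))
grab('scene','s19')
im=cv2.imread('pics/s19.png')[225:400,230:430];cv2.imwrite('pics/s19c.png',cv2.resize(im,None,fx=3,fy=3))"
```

```text
t 25.3 p [ 0.5685 -0.0055  0.1181] az -0.4375306519305221 tilt [ 0.0012 -1.      0.0016] F [-4.8586  5.0427 12.6101] M [0.7227 0.8268 0.5136] gap 0.009914079855559952 q [-0.1491  0.214   1.7902  0.0013  1.1358  0.2879]
t 25.35 p [ 0.5685 -0.0055  0.1181] az -0.4368441382324079 tilt [ 0.0012 -1.      0.0016] F [-4.1889  4.295  11.8615] M [0.7322 0.8625 0.4966] gap 0.009732022506134202 q [-0.149   0.214   1.7902  0.0013  1.1358  0.2873]
t 25.4 p [ 0.5685 -0.0055  0.1181] az -0.4366582910106317 tilt [ 0.0012 -1.      0.0016] F [-4.4123  4.3127 11.8556] M [0.6895 0.8252 0.4861] gap 0.010321454673608616 q [-0.149   0.214   1.7902  0.0013  1.1357  0.2871]
```

View pics/w19c.png

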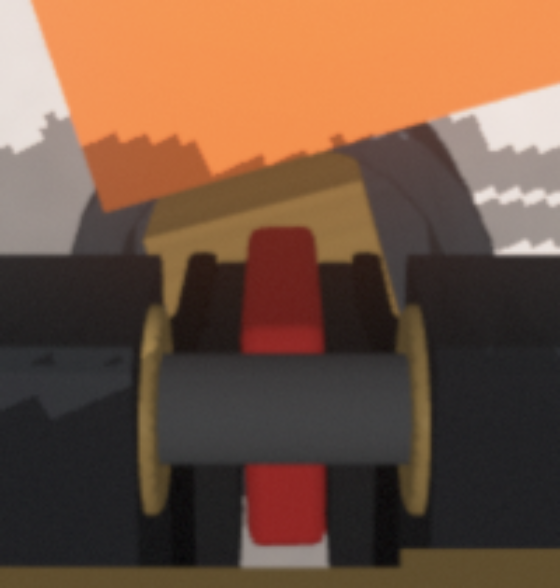

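View pics/s19c.png

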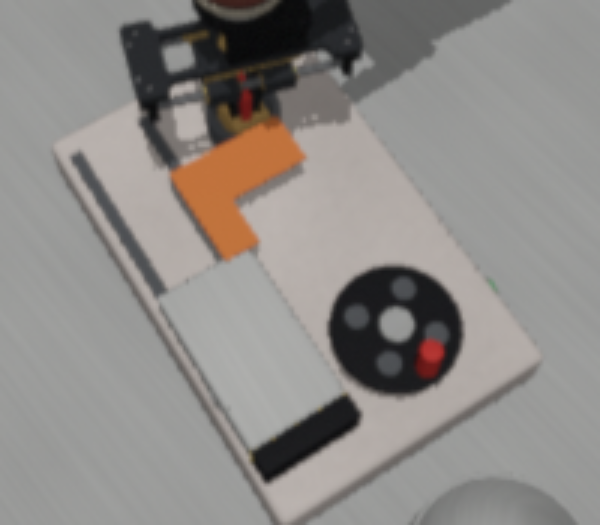

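The torque rose from 0.2 to 0.5 N m over the last 0.07 rad, which is the quarter-turn stop. The key is seated, the guard is home, and the readings are steady, so I'm handing in.

```bash
python3 -c "
from plan import *
st();print(workorder.close_job());st()"
```

```text
t 25.5 p [ 0.5685 -0.0055  0.1181] az -0.4366551311246105 tilt [ 0.0013 -1.      0.0016] F [-3.9488  3.7064 12.3916] M [0.7386 0.7952 0.5007] gap 0.009708638921663473 q [-0.149   0.214   1.7902  0.0013  1.1357  0.2871]
the job is handed in; nothing more can be done
None
the job is handed in; nothing more can be done
```

The job is handed in at 25.5 s of the 72 s allowed. The key is fully in and held turned, and the guard is home. No verdict is reported, so this rests on my own checks:

- **Guard:** I wound the handwheel about 1.4 turns clockwise until it hit its hard stop, where the wrist force jumped to about 58 N. The pictures after that showed the hood touching the stop and the keyhole uncovered.
- **Key insertion:** I took the red key from the block and pushed it past the pins with small twists. It bottomed with the TCP 118 mm above the worktop, the height I had worked out for fully home, and did not go lower under about 29 N.
- **Quarter turn:** I turned the key about 1.86 rad, which covers the quarter turn, the play in the slot and a little twist in the grip. Over the last 0.07 rad the torque rose from 0.2 to 0.5 N m, so the lock is against its stop. I inferred the lock's angle from this, as it couldn't be read in the images.
- **At hand-in:** the gripper was still closed on the key (gap about 10 mm), pressing down with about 12 N and holding about 0.5 N m. The tool tilt was below 0.003 rad.
- **Other things on the worktop:** the arm kept clear of the blue key, the bottles and the rest. The blue key was still in its slot when I last saw it, after lifting the red key; I did not measure the others again at the end.

The only disagreement was 1 to 3 mm between cameras early on. The wrist camera's two views of the lock agreed within 0.2 mm, and I used those.

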